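# Sort the nested beakers and scan them in

## Task

The hired table beakers came back nested inside one another. Pull them apart and stand every beaker upright and separately on the row board of its own colour and size, then pick up the hand scanner and check the set in: from about 9 cm, square on, hold its beam steady on the middle of the striped tag for two seconds. Put the scanner back standing on its rubber mat, head the same way as before, and leave the other kitchen things where they are.

Things in the scene. Friction and masses are not known exactly. Their poses are not given: they have to be found in the camera images.
- beaker_L1: low wide red steel beaker, open at the top, 68 mm across the rim, 63 mm across the foot, 48 mm high, wall 3 mm, floor 5 mm thick, 110 to 150 g; origin at the centre of its underside, z out of its mouth. Beakers may start loosely nested: a smaller one stands on the floor inside a bigger one (origin 5 mm higher) and sticks out 41 mm or more above its rim. Always present.
- beaker_M1: mid-size green steel beaker, open at the top, 56 mm across the rim, 51 mm across the foot, 84 mm high, wall 3 mm, floor 5 mm thick, 110 to 150 g; origin at the centre of its underside, z out of its mouth. Beakers may start loosely nested: a smaller one stands on the floor inside a bigger one (origin 5 mm higher) and sticks out 41 mm or more above its rim. May be absent (None at the start)
- beaker_S1: tall slim blue steel beaker, open at the top, 44 mm across the rim, 40 mm across the foot, 120 mm high, wall 3 mm, floor 5 mm thick, 110 to 150 g; origin at the centre of its underside, z out of its mouth. Beakers may start loosely nested: a smaller one stands on the floor inside a bigger one (origin 5 mm higher) and sticks out 41 mm or more above its rim. May be absent (None at the start)
- beaker_L2: low wide red steel beaker, open at the top, 68 mm across the rim, 63 mm across the foot, 48 mm high, wall 3 mm, floor 5 mm thick, 110 to 150 g; origin at the centre of its underside, z out of its mouth. Beakers may start loosely nested: a smaller one stands on the floor inside a bigger one (origin 5 mm higher) and sticks out 41 mm or more above its rim. Always present.
- beaker_M2: mid-size green steel beaker, open at the top, 56 mm across the rim, 51 mm across the foot, 84 mm high, wall 3 mm, floor 5 mm thick, 110 to 150 g; origin at the centre of its underside, z out of its mouth. Beakers may start loosely nested: a smaller one stands on the floor inside a bigger one (origin 5 mm higher) and sticks out 41 mm or more above its rim. May be absent (None at the start)
- beaker_S2: tall slim blue steel beaker, open at the top, 44 mm across the rim, 40 mm across the foot, 120 mm high, wall 3 mm, floor 5 mm thick, 110 to 150 g; origin at the centre of its underside, z out of its mouth. Beakers may start loosely nested: a smaller one stands on the floor inside a bigger one (origin 5 mm higher) and sticks out 41 mm or more above its rim. May be absent (None at the start)
- row_L: fixed red row board for the low wide red beakers, 230 x 92 mm, top 12 mm above the table on a 250 x 310 mm beech tray, the three boards side by side 100 mm apart in varying order; origin at the middle of its underside (2 mm under its top), x along the row. White rings at x = -55 and +55 mm on its centre line mark where its two beakers may stand.
- row_M: fixed green row board for the mid-size green beakers, 230 x 92 mm, top 12 mm above the table on a 250 x 310 mm beech tray, the three boards side by side 100 mm apart in varying order; origin at the middle of its underside (2 mm under its top), x along the row. White rings at x = -55 and +55 mm on its centre line mark where its two beakers may stand.
- row_S: fixed blue row board for the tall slim blue beakers, 230 x 92 mm, top 12 mm above the table on a 250 x 310 mm beech tray, the three boards side by side 100 mm apart in varying order; origin at the middle of its underside (2 mm under its top), x along the row. White rings at x = -55 and +55 mm on its centre line mark where its two beakers may stand.
- scanner: always-on hand scanner, 160 mm long, 200 to 330 g, standing on two cross feet (90 mm wide, 12 mm high, at x = 45 and -55 mm); origin at its underside, x towards its orange head, z up. Handle bar 28 x 28 mm along x, 48 to 76 mm above the underside, free to grip from x = -47 to 37 mm. The head looks forward and 45 degrees down: beam (0.707, 0, -0.707) in its frame
- scanner_grip (a point): middle of the scanner's handle bar, at (-5, 0, 62) mm in the scanner's frame
- scanner_nose (a point): centre of the scanner's window, at (78, 0, 55) mm in the scanner's frame
- scanner_focus (a point): reading point of the scanner, 90 mm from the window along the beam, at (141.6, 0, -8.6) mm in the scanner's frame
- mat: fixed black rubber mat of the scanner, 180 x 100 mm, 4 mm thick; origin at the centre of its underside, x along its length; the scanner stands on it lengthwise, head to +x
- tag_stand: fixed dark wooden stand, 80 x 80 mm, 75 mm high, with a striped paper tag 60 x 60 mm on a face that leans back at 45 degrees; origin at the centre of its underside; the tag faces -x and up, normal (-0.707, 0, 0.707) in its frame
- tag (a point): centre of the tag's face, 45 mm above the table, at (0, 0, 45) mm in the stand's frame
- jar: bystander, to be left alone: green glass jar with a clip-on lid, 94 mm across, 134 mm high, on the right; origin at the centre of its underside
- bowl: bystander, to be left alone: terracotta bowl, 130 mm across, 55 mm high, at the back; origin at the centre of its underside
- ring_mould: bystander, to be left alone: steel ring mould, 84 mm across, 45 mm high, at the back; origin at the centre of its underside
- spatula: bystander, to be left alone: yellow silicone spatula, 240 mm long, lying close to the robot on the right; origin on its underside, x along it
- salt_pot: bystander, to be left alone: white salt pot, 46 mm across, 30 mm high, standing between the tag stand, the tray and a nest; origin at the centre of its underside
Mind the look-alikes: they are no part of the job. Leave any purple or yellow look-alike of the beaker_M1 alone.

How it is judged:
By the outcome, as a careful person would: the job done as asked, in the order asked, and still so for the second after the job is handed in, with the robot touching nothing.
Of beaker_M1, beaker_S1, beaker_M2, beaker_S2 only 2 to 4 are there at a start; the rules pass over those that are not, and their reading is None.
At some moment in a run one of scanner, beaker_L1, beaker_L2 may be knocked a few centimetres aside while the robot is not near it.
It also fails if it takes over 210 s, if anything falls off the work surface, if the arm or the gripper's body presses on something with over 40 N, if the wrist force passes 120 N, or if a joint passes its speed limit or range.

## Robot

A 6-joint arm with a two-finger parallel gripper is mounted at the origin on the work surface. World frame = base frame: x ahead of the robot, y to its left, z up, the work surface at z = 0. Lengths are in m, angles in degrees, forces in N, time in s.
With the tool pointing down it reaches from about 0.4 to 0.825 m from the base axis. Payload 7 kg.
Tool frame: the origin (TCP) lies midway between the tips of the shut fingers; the grasp point (between the pads) lies ctrl.tcp_to_grasp behind it (ctrl.tcp_to_grasp is the distance from the TCP to the grasp point, in m); z points along the fingers, y is the line along which they close (so a half turn about z gives the same grasp; the last joint's range is limited). The gripper opens to 88 mm and grips with 3 to 60 N. Pads are 19 mm wide; open, the fingers measure 130 mm over their backs; the gripper's body (78 mm by 193 mm) begins 47 mm behind the grasp point.
Start: joints at [92.481, 20.546, 0.682, 0, -70.136, -16.507], TCP at [0.164, 0.655, 0.227] pointing down, gripper open.
Joint ranges: [-176.03, 176.03], [-82.01, 121.73], [-58.28, 71.71], [-173.87, 95.51], [-174.79, -0.11], [-173.66, 173.66]. Speed limits (degrees/s): [136.94, 136.94, 172.46, 180, 180, 180].

## Interface

Orientations are given as [roll, pitch, yaw] about the fixed x, y, z axes, in that order (R = Rz(yaw) Ry(pitch) Rx(roll)).
In Python, from plant import ctrl, imaging, close_job gives the robot as it stands.
- The arm moves only by the shell command python3 -m crank 'ROWS'. ROWS is JSON, a list of rows, each a list of 3 entries, a list of its own where there are three numbers: the shift along the world's x, y, z in m, then the turn, a rotation vector about the world's x, y, z in degrees, then the opening, from -1 (shut) to 1 (fully open), so that 0 is half open. A call has 1 to 12 rows; each row shifts and turns the commanded pose from where the row before left it; what a row does not reach is not made up. A row lasts 1/10 s, in which the tool goes at most 50 mm and 8.59 degrees, less where a joint would pass 70% of its speed; a pose out of reach is approached as far as the arm can. A call is refused whole if a number of a shift passes 0.05 or a number of a turn 8.59, either way. A call with a gripper value outside its range is refused whole. The fingers move at their own pace and stop on an object; the grip force is fixed at half the most. Time passes only in rows, so rows that do not move let the fingers close. It gives the time, the measured TCP pose, the force, the opening and the grip force at its end, in the units of the state.
- ctrl.get_obs(): the state, without advancing time (a new reading comes with each control period).
- imaging.snapshot(name): name is "scene" or "top" or "wrist"; returns (picture, depth): 480x640x3 uint8, blue, green, red; 480x640 float32, m along the optical axis (not along the pixel's ray), 0 where there is no reading.
- imaging.camera_model(name): a dict with "mtx" (3x3 intrinsics, pixels), "R" (3x3) and "t" (3): a world point X has camera coordinates R X + t. Camera axes: x right, y down, z forward; pixel columns grow to the right and rows downward; lengths in m; the calibration is good to about 2 mm. A picture is of the moment at which its call begins: read the wrist's pose just before it. camera_model takes no time and is no camera call; for the wrist camera it gives the pose at the moment of the call.
- close_job(): hands the job in; it is judged then, once.
The state is a dict: "clock": time; "joint_pos": joint angles; "qvel": joint speeds; "tau": joint torques, N m; "tool_pos": TCP position; "orientation": TCP orientation; "force": force on the tool from outside, world axes, zero at the start; "moment": the same for the moment, N m; "opening": finger opening in m; "gripper_force": force on a finger pad.
Only numpy, scipy, OpenCV 4.12 (cv2) and the standard library are available. Lean on these libraries where they do the work, as an engineer would, in place of code of your own. Each camera call takes 0.05 s, during which the arm holds its last target. There are 200 camera calls.

## Working session

There is one attempt and no reset: what is moved stays moved. The work goes in short steps, Python scripts to look and compute and a shell command to move; the robot and the scene stay as the last step left them, time stands still between calls to the robot, and variables do not carry over. Pictures are saved under pics/ and viewed, at most 14 in all, crops included, and the job is handed in when it is done.

```bash
mkdir -p pics
cat > h.py <<'E'
import numpy as np, cv2
from plant import ctrl, imaging
def snap(n,f=None):
    m=imaging.camera_model(n); p,d=imaging.snapshot(n)
    if f: cv2.imwrite('pics/'+f,p)
    return p,d,m
def ray(m,u,v,z):
    R=np.array(m['R']);t=np.array(m['t']);c=-R.T@t
    w=R.T@np.linalg.inv(np.array(m['mtx']))@np.array([u,v,1.]); return c+w*(z-c[2])/w[2]
def cloud(d,m):
    R=np.array(m['R']);t=np.array(m['t']);K=np.array(m['mtx'])
    v,u=np.mgrid[:480,:640]; P=np.stack([(u-K[0,2])/K[0,0]*d,(v-K[1,2])/K[1,1]*d,d],-1)
    return (P-t)@R
E
python3 - <<'E'
from h import *
print(ctrl.get_obs(),ctrl.tcp_to_grasp)
for n in('scene','top'):
    p,d,m=snap(n,n+'0.png'); np.savez(n+'0.npz',p=p,d=d,R=m['R'],t=m['t'],mtx=m['mtx'])
    print(n,-np.array(m['R']).T@m['t'])
E
```

```text
{'clock': 0.0, 'joint_pos': array([ 9.24820871e+01,  2.05904049e+01,  6.31419918e-01, -1.99263164e-02,
       -7.01340130e+01, -1.65070097e+01]), 'qvel': array([ 0.02740619, -0.06799198, -0.10616918, -0.05716651,  0.0397233 ,
        0.00198341]), 'tau': array([ 3.23603099e-04, -5.82720530e+01,  2.93052185e+01,  6.99720025e+00,
        7.01768513e-03, -1.64316734e-04]), 'tool_pos': array([0.16349018, 0.65438637, 0.22561703]), 'orientation': array([ 1.79905512e+02, -8.46650698e-03, -1.40317022e+01]), 'force': array([ 0.40719062,  0.19610899, -0.01385748]), 'moment': array([-0.01232635,  0.03839825, -0.00072434]), 'gripper_force': 0.0, 'opening': 0.0877029550274065} 0.0188
scene [0.99952715 0.2662771  0.98094552]
top [ 0.31273674 -0.08726114  1.46103781]
```

View pics/top0.png

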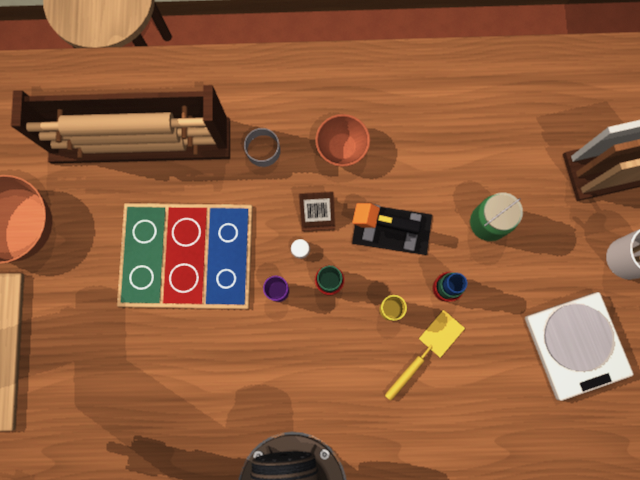

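View pics/scene0.png

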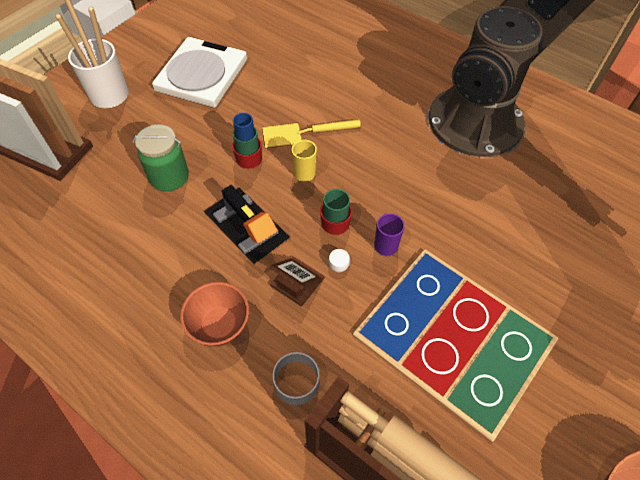

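The top view shows two nests. At (330,280) a green beaker stands in a red one, and at (447,287) blue stands in green in red. The look-alikes are purple (276,289), yellow (393,308), the terracotta bowls and the green jar (496,216), all to be left alone. The scanner is on its mat at (392,228) with its head to the left, the tag stand is at (317,211), the salt pot at (300,248), and the tray at (187,256) runs green, red, blue.

```bash
cat > m.py <<'E'
from h import *
def cen(m,p,lo,hi,box,z,name):
    h=cv2.cvtColor(p,cv2.COLOR_BGR2HSV); k=cv2.inRange(h,lo,hi); z0=np.zeros_like(k); x0,y0,x1,y1=box; z0[y0:y1,x0:x1]=k[y0:y1,x0:x1]
    cs,_=cv2.findContours(z0,0,2); c=max(cs,key=cv2.contourArea); r=cv2.minAreaRect(c)
    print(name,np.round(r[0],1),np.round(r[1],1),r[2],np.round(ray(m,*r[0],z),4)); return c
E
python3 - <<'E'
from m import *
p,d,m=snap('top')
print('top f',m['mtx'][0][0])
C=cloud(d,m)
hsv=cv2.cvtColor(p,cv2.COLOR_BGR2HSV)
def topc(box,zlo,zhi,name):
    x0,y0,x1,y1=box; q=C[y0:y1,x0:x1].reshape(-1,3); q=q[(q[:,2]>zlo)&(q[:,2]<zhi)]
    if len(q)<4: print(name,'few',len(q)); return
    (c,r)=cv2.minEnclosingCircle(q[:,:2].astype(np.float32)); print(name,len(q),np.round(c,4),round(r,4),'z',np.round(np.percentile(q[:,2],[5,50,95]),4))
topc((305,255,355,305),.078,.1,'A M rim'); topc((305,255,355,305),.04,.055,'A L rim')
topc((420,260,480,310),.118,.14,'B S rim');topc((420,260,480,310),.082,.096,'B M rim');topc((420,260,480,310),.04,.055,'B L rim')
topc((255,265,300,310),.075,.1,'purple');topc((370,285,415,330),.075,.1,'yellow');topc((285,235,312,262),.02,.04,'salt');topc((465,185,530,245),.11,.15,'jar')
B=(115,200,255,310)
g=cen(m,p,(45,80,40),(90,255,255),B,.012,'rowM');cen(m,p,(100,100,60),(130,255,255),B,.012,'rowS')
h=hsv.copy();h[...,0]=(h[...,0]+90)%180
p2=cv2.cvtColor(h,cv2.COLOR_HSV2BGR);cen(m,p2,(82,150,60),(95,255,255),(160,200,212,310),.012,'rowL')
k=cv2.inRange(hsv,(0,0,170),(180,60,255));n,l,s,c=cv2.connectedComponentsWithStats(k)
for i in range(1,n):
    if s[i][4]>20 and 115<c[i][0]<340 and 180<c[i][1]<310: print('white',s[i],np.round(c[i],1),np.round(ray(m,*c[i],.012),4))
cen(m,p,(0,0,0),(180,255,60),(345,195,440,260),.004,'mat?')
cen(m,p,(8,180,150),(18,255,255),(345,195,385,240),.08,'head')
cen(m,p,(0,0,0),(180,255,110),(295,185,340,235),.04,'stand')
cen(m,p,(0,0,0),(180,90,255),(302,197,331,224),.045,'tag')
q=C[195:260,345:440].reshape(-1,3);q=q[(q[:,2]>.07)];print('scanner top',cv2.minAreaRect(q[:,:2].astype(np.float32)),q[:,2].max())
cv2.imwrite('pics/c1.png',cv2.resize(p[180:330,250:530],None,fx=2.8,fy=2.8,interpolation=2))
E
```

```text
top f 619.5500266470818
A M rim 126 [ 0.4636 -0.0924] 0.0282 z [0.0809 0.0896 0.0946]
A L rim 130 [ 0.4633 -0.0922] 0.0339 z [0.0429 0.049  0.0533]
B S rim 130 [ 0.441  -0.3652] 0.0224 z [0.1197 0.1287 0.1341]
B M rim 138 [ 0.4406 -0.3646] 0.0279 z [0.0832 0.0896 0.0946]
B L rim 144 [ 0.4415 -0.3645] 0.0341 z [0.0418 0.0476 0.0538]
purple 125 [0.4441 0.0289] 0.0283 z [0.0766 0.0849 0.0896]
yellow 126 [ 0.3942 -0.2328] 0.0279 z [0.0766 0.0849 0.0896]
salt 264 [ 0.541 -0.025] 0.022 z [0.0245 0.0299 0.0351]
jar 1190 [ 0.5948 -0.4746] 0.0479 z [0.1243 0.1306 0.1359]
rowM [142.5 254.5] [37.9 95.4] 3.4473867416381836 [0.5366 0.3478 0.012 ]
rowS [226.6 256. ] [38.1 95.5] 2.2605020999908447 [0.5278 0.1477 0.012 ]
rowL [184.8 255. ] [38.6 96.2] 3.179830312728882 [0.5327 0.247  0.012 ]
white [305 199  25  22 198] [317.6 209.2] [ 0.6354 -0.0703  0.012 ]
white [172 218  29  29 153] [185.9 232.2] [0.5877 0.245  0.012 ]
white [132 220  25  24 158] [144.1 231.2] [0.5927 0.3454 0.012 ]
white [218 223  20  20 128] [227.5 232.5] [0.5843 0.1456 0.012 ]
white [291 239  18  18 260] [299.4 247.7] [ 0.5433 -0.025   0.012 ]
white [169 263  30  30 158] [183.2 277.6] [0.4789 0.2502 0.012 ]
white [129 265  25  25 175] [141.  276.9] [0.4832 0.3501 0.012 ]
white [216 269  20  20 131] [225.4 278.6] [0.4741 0.1504 0.012 ]
mat? [391.9 228.9] [75.1 40.5] 8.61564826965332 [ 0.5841 -0.2467  0.004 ]
head [365.3 213.5] [24.3 22.6] 8.972626686096191 [ 0.6072 -0.1794  0.08  ]
stand [319.6 211.4] [38.6 39.8] 86.633544921875 [ 0.6236 -0.0751  0.04  ]
tag [316.7 209.7] [22.6 26.7] 86.633544921875 [ 0.6269 -0.0686  0.045 ]
scanner top ((0.456720232963562, -0.1933114379644394), (0.1537478119134903, 0.330836683511734), 75.95294952392578) 1.461037811361789
```

View pics/c1.png

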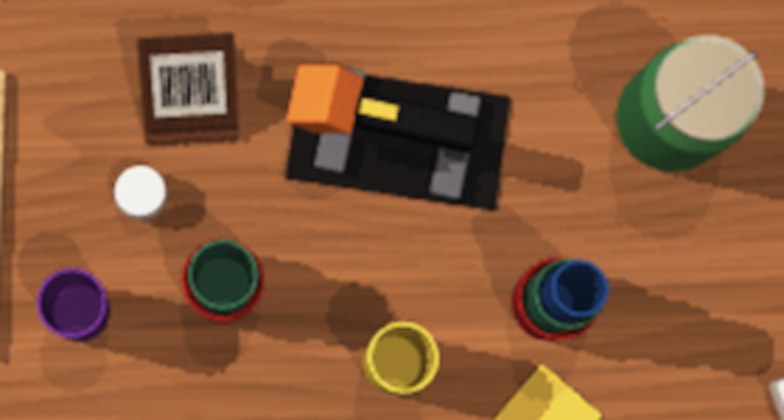

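The crop confirms both nests: green in red at about (222,280), and blue in green in red at about (562,298). Purple and yellow stand apart and are left alone. Next I need the tag's facing direction and the scanner's yaw from depth.

Run:
```python
from h import *
from scipy.spatial import cKDTree
for n in('top','scene'):
    z=np.load(n+'0.npz'); m=dict(R=z['R'],t=z['t'],mtx=z['mtx']); p,d=z['p'],z['d']; C=cloud(d,m).reshape(-1,3); ok=d.ravel()>0; 
    near=ok&(np.hypot(C[:,0]-.625,C[:,1]+.075)<.03)&(C[:,2]>.015)&(C[:,2]<.08)
    q=C[near]
    c=q.mean(0); _,_,V=np.linalg.svd(q-c); nn=V[2]*np.sign(V[2][2]); print(n,len(q),c,nn, np.degrees(np.arctan2(nn[1],nn[0])))
    s=ok&(C[:,2]>.068)&(C[:,2]<.09)&(np.hypot(C[:,0]-.59,C[:,1]+.25)<.12)
    print('scan>68',s.sum(),cv2.minAreaRect(C[s][:,:2].astype(np.float32)), np.percentile(C[s][:,2],[5,50,95]))
    if n=='top':
        h=cv2.cvtColor(p,cv2.COLOR_BGR2HSV).reshape(-1,3); 
        k=cv2.inRange(cv2.cvtColor(p,cv2.COLOR_BGR2HSV),(0,0,90),(180,50,150)); nn,l,st,ce=cv2.connectedComponentsWithStats(k)
        for i in range(1,nn):
            if st[i][4]>15 and 345<ce[i][0]<440 and 195<ce[i][1]<260: print('foot',st[i],ce[i],ray(m,*ce[i],.016))
        k=cv2.inRange(cv2.cvtColor(p,cv2.COLOR_BGR2HSV),(22,150,120),(35,255,255)); nn,l,st,ce=cv2.connectedComponentsWithStats(k)
        for i in range(1,nn):
            if st[i][4]>15 and 345<ce[i][0]<440 and 195<ce[i][1]<260: print('yellow',st[i],ce[i],ray(m,*ce[i],.08))
    bar=s
```

```text
top 596 [ 0.62594268 -0.07488501  0.04533501] [-0.71854709 -0.03433259  0.69463037] -177.26445575232145
scan>68 803 ((0.592069149017334, -0.22702842950820923), (0.15333442389965057, 0.04917921870946884), 76.13214111328125) [0.07429068 0.08113471 0.08777556]
foot [410 213  11   8  64] [415.28125  216.546875] [ 0.61032039 -0.30200723  0.016     ]
foot [363 228  12  13 117] [368.39316239 233.54700855] [ 0.57223509 -0.18923695  0.016     ]
foot [404 238  12  12 102] [410.        243.7745098] [ 0.5451456  -0.28633077  0.016     ]
yellow [378 215  14   8  81] [384.90123457 218.58024691] [ 0.59427665 -0.22343958  0.08      ]
scene 372 [ 0.6283652  -0.07401501  0.04510066] [-0.67917423 -0.03396286  0.7331909 ] -177.13724603662197
scan>68 916 ((0.5938593149185181, -0.2283836007118225), (0.15624012053012848, 0.051023341715335846), 76.31407928466797) [0.07240189 0.07975851 0.08795197]
```

```bash
python3 -m crank '[[[0.02,-0.05,0.01],[0,0,-8.5],1],[[0.03,-0.03,0],[0,0,-8.5],1],[[0.03,-0.03,0],[0,0,-8.5],1],[[0.03,-0.03,0],[0,0,-8.5],1],[[0.03,-0.03,0],[0,0,-8.5],1],[[0.03,-0.03,0],[0,0,-8.5],1],[[0.03,-0.03,0],[0,0,-8.5],1],[[0.03,-0.03,0],[0,0,-8.5],1],[[0.03,-0.03,0],[0,0,-8],1]]'; python3 -c "
from plant import ctrl
print(ctrl.get_obs())"
```

```text
clock: 1.05
tool_pos: [0.4227, 0.3677, 0.2357]
orientation: [180.0, 0.0, -90.4]
force: [0.4, 0.9, 0.6]
opening: 0.0875
gripper_force: 0.0
{'clock': 1.05, 'joint_pos': array([ 6.10359858e+01,  9.43161245e+00, -1.32159564e+01, -6.08735293e-03,
       -6.73496655e+01, -6.13937628e+01]), 'qvel': array([-43.89450253,   1.69805662,   1.9071352 ,   0.0568135 ,
        -0.16134283, -35.31143058]), 'tau': array([  4.87792656, -43.84899259,  27.87096083,   6.67981222,
        -0.16964751,   0.8929703 ]), 'tool_pos': array([0.4227153 , 0.36773793, 0.23569312]), 'orientation': array([ 1.79996392e+02,  5.11779045e-03, -9.03601213e+01]), 'force': array([0.43458302, 0.87741006, 0.62669215]), 'moment': array([ 0.2057097 , -0.17194222,  0.05075519]), 'gripper_force': 0.0, 'opening': 0.08748157788146807}
```

```bash
python3 -m crank '[[[0,-0.05,0],[0,0,0],1],[[0,-0.05,0],[0,0,0],1],[[0,-0.05,0],[0,0,0],1],[[0,-0.05,0],[0,0,0],1],[[0,-0.05,0],[0,0,0],1],[[0,-0.05,0],[0,0,0],1],[[0,-0.05,0],[0,0,0],1],[[0,-0.05,0],[0,0,0],1],[[0,-0.05,0],[0,0,0],1],[[0,-0.05,0],[0,0,0],1],[[0,-0.05,0],[0,0,0],1],[[0,-0.05,0],[0,0,0],1]]'; python3 -m crank '[[[0.017,-0.05,0],[0,0,0],1],[[0,-0.05,0],[0,0,0],1],[[0,-0.03,0],[0,0,0],1],[[0,0,0],[0,0,0],1],[[0,0,0],[0,0,0],1]]'
python3 - <<'E'
from h import *
p,d,m=snap('wrist','w1.png'); print(-np.array(m['R']).T@m['t'],np.array(m['R'])[2]); C=cloud(d,m).reshape(-1,3)
for lo,hi in((.122,.135),(.083,.095),(.042,.053)):
    q=C[(C[:,2]>lo)&(C[:,2]<hi)&(np.hypot(C[:,0]-.441,C[:,1]+.3645)<.06)]
    if len(q)>5: print(lo,len(q),cv2.minEnclosingCircle(q[:,:2].astype(np.float32)))
E
```

```text
clock: 2.25
tool_pos: [0.4213, -0.2329, 0.2359]
orientation: [-180.0, 0.0, -90.0]
force: [2.3, 0.4, 0.9]
opening: 0.0873
gripper_force: 0.0
clock: 2.75
tool_pos: [0.4374, -0.3586, 0.2349]
orientation: [179.9, 0.0, -90.1]
force: [1.0, 0.0, 0.5]
opening: 0.0874
gripper_force: 0.0
[ 0.43788181 -0.43520469  0.39287328] [-9.37894642e-04  2.85499812e-01 -9.58378306e-01]
0.122 757 ((0.4406932294368744, -0.3687713146209717), 0.02193537726998329)
0.083 626 ((0.4406147301197052, -0.3688031733036041), 0.02776677906513214)
0.042 508 ((0.4405912160873413, -0.36871957778930664), 0.033627547323703766)
```

View pics/w1.png

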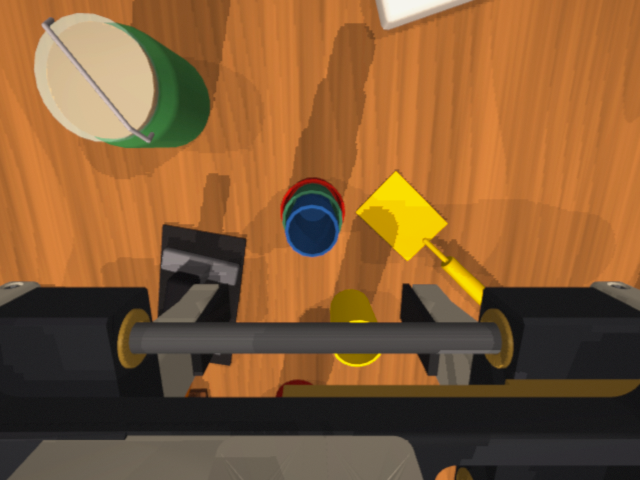

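The wrist view shows blue in green in red at (312,215), with the jar, spatula and yellow beaker well clear. I'm going down to take the blue one.

```bash
python3 -m crank '[[[0.002,-0.005,-0.03],[0,0,0],1],[[0,0,-0.03],[0,0,0],1],[[0,0,-0.03],[0,0,0],1],[[0,0,-0.025],[0,0,0],1],[[0,0,-0.02],[0,0,0],1],[[0,0,0],[0,0,0],1],[[0,0,0],[0,0,0],1]]';  python3 -m crank '[[[0,0,0],[0,0,0],-1],[[0,0,0],[0,0,0],-1],[[0,0,0],[0,0,0],-1],[[0,0,0],[0,0,0],-1],[[0,0,0],[0,0,0],-1],[[0,0,0],[0,0,0],-1]]'
```

```text
clock: 3.5
tool_pos: [0.4404, -0.3624, 0.1015]
orientation: [-180.0, -0.0, -89.9]
force: [0.5, -1.2, 1.7]
opening: 0.0874
gripper_force: 0.0
clock: 4.1
tool_pos: [0.4399, -0.3632, 0.1007]
orientation: [-180.0, -0.0, -90.0]
force: [0.8, -0.6, -0.5]
opening: 0.045
gripper_force: 0.0
```

```bash
python3 -m crank '[[[0,-0.004,-0.003],[0,0,0],-0.02],[[0,0,0],[0,0,0],-0.02],[[0,0,0],[0,0,0],-1],[[0,0,0],[0,0,0],-1],[[0,0,0],[0,0,0],-1],[[0,0,0],[0,0,0],-1]]'; python3 -m crank '[[[0,0,0.02],[0,0,0],-1],[[0,0,0.03],[0,0,0],-1],[[0,0,0.04],[0,0,0],-1],[[0,0,0.04],[0,0,0],-1],[[0,0,0.02],[0,0,0],-1],[[0,0,0],[0,0,0],-1]]'
```

```text
clock: 4.7
tool_pos: [0.4411, -0.368, 0.0999]
orientation: [-179.9, -0.1, -90.0]
force: [-1.9, 2.8, 15.9]
opening: 0.0436
gripper_force: 30.0
clock: 5.3
tool_pos: [0.4413, -0.3681, 0.2512]
orientation: [-179.7, -0.2, -90.0]
force: [0.5, -0.1, -1.2]
opening: 0.0434
gripper_force: 30.0
```

Run:
```python
from h import *
p,d,m=snap('wrist','w2.png')
```

```text
(no output)
```

View pics/w2.png

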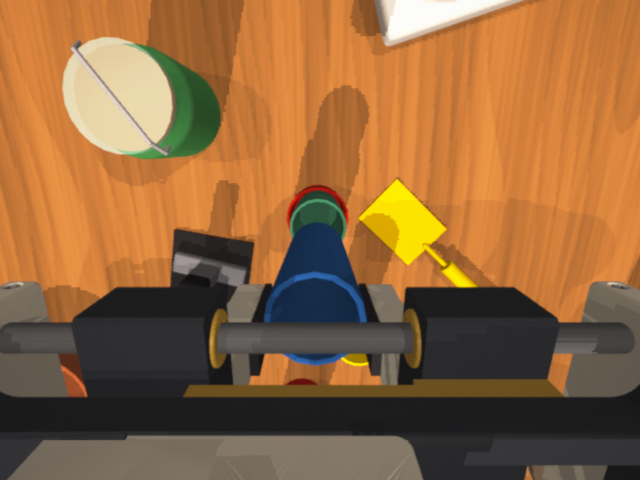

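The blue beaker is held upright, and green in red remains at (317,213). Carrying it to the far blue ring.

```bash
python3 -m crank '[[[0.01,0.03,0],[0,0,0],-1],[[0.013,0.045,0],[0,0,0],-1],[[0.013,0.045,0],[0,0,0],-1],[[0.013,0.045,0],[0,0,0],-1],[[0.013,0.045,0],[0,0,0],-1],[[0.013,0.045,0],[0,0,0],-1],[[0.013,0.045,0],[0,0,0],-1],[[0.013,0.045,0],[0,0,0],-1],[[0.013,0.045,0],[0,0,0],-1],[[0.013,0.045,0],[0,0,0],-1],[[0.013,0.045,0],[0,0,0],-1],[[0.003,0.034,0],[0,0,0],-1]]'; python3 -m crank '[[[0,0,-0.03],[0,0,0],-1],[[0,0,-0.03],[0,0,0],-1],[[0,0,-0.02],[0,0,0],-1],[[0,0,0],[0,0,0],-1],[[0,0,0],[0,0,0],-1]]'
cat > rims.py <<'E'
from h import *
import sys
# usage: rims.py cam x y r zlo zhi ... : rim circle centres from the depth
def rim(C,x,y,r,lo,hi):
    q=C[(C[:,2]>lo)&(C[:,2]<hi)&(np.hypot(C[:,0]-x,C[:,1]-y)<r)]
    return (len(q),)+tuple(np.round(np.hstack(cv2.minEnclosingCircle(q[:,:2].astype(np.float32))),4)) if len(q)>5 else None
def get(n):
    p,d,m=snap(n); return p,m,cloud(d,m).reshape(-1,3)
E
python3 - <<'E'
from rims import *
o=ctrl.get_obs();t=o['tool_pos'];print(t)
p,m,C=get('wrist'); q=C[(np.hypot(C[:,0]-t[0],C[:,1]-t[1])<.04)&(C[:,2]>t[2]-.1)&(C[:,2]<t[2]+.04)]
top=t[2]+.030; print(rim(C,t[0],t[1],.03,top-.004,top+.006))
# rings: white pixels
k=cv2.inRange(cv2.cvtColor(p,cv2.COLOR_BGR2HSV),(0,0,170),(180,60,255)); n,l,s,c=cv2.connectedComponentsWithStats(k)
for i in range(1,n):
    if s[i][4]>150: print(s[i],np.round(ray(m,*c[i],.012),4))
cv2.imwrite('pics/w3.png',p)
E
```

```text
clock: 6.55
tool_pos: [0.5829, 0.1493, 0.2453]
orientation: [179.8, -0.1, -90.0]
force: [-0.0, 0.2, -1.0]
opening: 0.0432
gripper_force: 30.0
clock: 7.05
tool_pos: [0.5827, 0.1465, 0.1669]
orientation: [179.9, -0.1, -90.0]
force: [-0.7, 0.4, -0.1]
opening: 0.0434
gripper_force: 30.0
[0.58268336 0.14650355 0.16691196]
(2155, np.float64(0.5827), np.float64(0.1394), np.float64(0.0283))
[ 340    0   57   42 1963] [ 0.5395 -0.0278  0.012 ]
[  0  72 106 111 768] [0.8082 0.053  0.012 ]
[289 202  49  36 427] [0.5862 0.1332 0.012 ]
[404 206  49  48 694] [0.4747 0.1478 0.012 ]
```

View pics/w3.png

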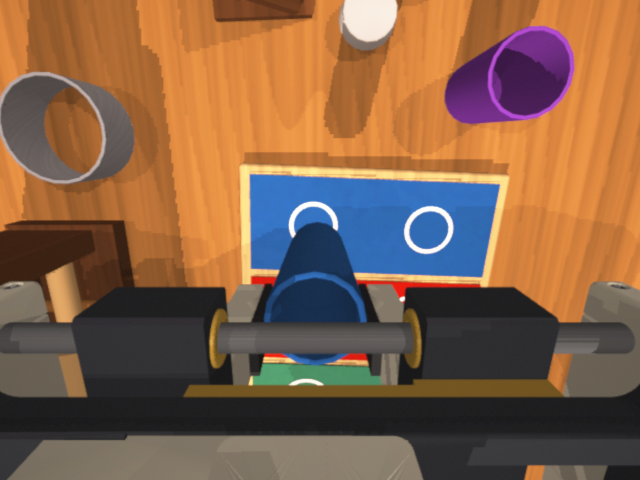

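The blue beaker hangs over the far blue ring (313,225). Lowering and releasing.

```bash
python3 -m crank '[[[0.0015,-0.002,-0.02],[0,0,0],-1],[[0,0,-0.02],[0,0,0],-1],[[0,0,-0.01],[0,0,0],-1],[[0,0,-0.007],[0,0,0],-1],[[0,0,-0.004],[0,0,0],-1],[[0,0,0],[0,0,0],-1],[[0,0,0],[0,0,0],-1]]'
```

```text
clock: 7.8
tool_pos: [0.5849, 0.1451, 0.1074]
orientation: [-179.9, 0.0, -90.0]
force: [0.9, 0.0, -0.5]
opening: 0.0433
gripper_force: 30.0
```

```bash
python3 -m crank '[[[0,0,-0.003],[0,0,0],-1],[[0,0,-0.002],[0,0,0],-1],[[0,0,-0.001],[0,0,0],-1],[[0,0,0],[0,0,0],-1],[[0,0,0],[0,0,0],-1]]'
```

```text
clock: 8.3
tool_pos: [0.5849, 0.1452, 0.102]
orientation: [-179.9, 0.0, -90.0]
force: [-3.0, -0.3, 8.3]
opening: 0.0433
gripper_force: 30.0
```

```bash
python3 -m crank '[[[0,0,0],[0,0,0],0.4],[[0,0,0],[0,0,0],0.4],[[0,0,0],[0,0,0],0.4],[[0,0,0.01],[0,0,0],0.4],[[0,0,0.04],[0,0,0],0.4],[[0,0,0.05],[0,0,0],1],[[0,0,0.03],[0,0,0],1]]'; python3 -m crank '[[[-0.007,-0.03,0],[0,0,0],1],[[-0.013,-0.045,0],[0,0,0],1],[[-0.013,-0.045,0],[0,0,0],1],[[-0.013,-0.045,0],[0,0,0],1],[[-0.013,-0.045,0],[0,0,0],1],[[-0.013,-0.045,0],[0,0,0],1],[[-0.013,-0.045,0],[0,0,0],1],[[-0.013,-0.045,0],[0,0,0],1],[[-0.013,-0.045,0],[0,0,0],1],[[-0.013,-0.045,0],[0,0,0],1],[[-0.013,-0.045,0],[0,0,0],1],[[-0.007,-0.034,0],[0,0,0],1]]';python3 -m crank '[[[0,0,-0.02],[0,0,0],1],[[0,0,-0.02],[0,0,0],1],[[0,0,0],[0,0,0],1],[[0,0,0],[0,0,0],1]]'
cat > chk.py <<'E'
from rims import *
p,m,C=get('top'); S=lambda *a:print(*a)
S('A M',rim(C,.4635,-.092,.06,.082,.096),'A L',rim(C,.4635,-.092,.07,.042,.054))
S('B M',rim(C,.441,-.365,.06,.082,.096),'B L',rim(C,.441,-.365,.07,.042,.054))
S('S',rim(C,.5843,.1456,.05,.122,.14))
for x,y in((.5877,.245),(.4789,.2502)): S('rowL',rim(C,x,y,.045,.05,.07))
for x,y in((.5927,.3454),(.4832,.3501)): S('rowM',rim(C,x,y,.045,.088,.105))
s=C[(C[:,2]>.068)&(C[:,2]<.09)&(np.hypot(C[:,0]-.59,C[:,1]+.25)<.12)]; S('scan',len(s),cv2.minAreaRect(s[:,:2].astype(np.float32)) if len(s)>5 else '')
cv2.imwrite('pics/top_last.png',p)
print(ctrl.get_obs()['tool_pos'])
E
python3 chk.py
python3 - <<'E'
from rims import *
p,m,C=get('wrist'); print(rim(C,.441,-.366,.06,.082,.096),rim(C,.441,-.366,.07,.042,.054))
E
```

```text
clock: 9.0
tool_pos: [0.5857, 0.145, 0.2353]
orientation: [-179.8, 0.1, -90.0]
force: [0.2, 0.1, 0.7]
opening: 0.0723
gripper_force: 0.0
clock: 10.2
tool_pos: [0.4392, -0.3715, 0.2316]
orientation: [-180.0, -0.0, -90.1]
force: [0.6, 0.5, -0.8]
opening: 0.0876
gripper_force: 0.0
clock: 10.6
tool_pos: [0.4405, -0.3693, 0.1914]
orientation: [180.0, -0.0, -90.0]
force: [0.4, -0.3, 0.5]
opening: 0.0876
gripper_force: 0.0
A M (70, np.float64(0.4637), np.float64(-0.0922), np.float64(0.0279)) A L (63, np.float64(0.4632), np.float64(-0.0923), np.float64(0.0339))
B M (82, np.float64(0.4409), np.float64(-0.3646), np.float64(0.028)) B L (110, np.float64(0.4414), np.float64(-0.3643), np.float64(0.0339))
S (121, np.float64(0.5847), np.float64(0.1456), np.float64(0.0226))
rowL None
rowL None
rowM None
rowM None
scan 0 
[ 0.4410227  -0.36934905  0.191995  ]
(979, np.float64(0.4403), np.float64(-0.3685), np.float64(0.028)) (793, np.float64(0.4406), np.float64(-0.3687), np.float64(0.0337))
```

```bash
python3 -m crank '[[[0,0.003,-0.03],[0,0,0],1],[[0,0,-0.03],[0,0,0],1],[[0,0,-0.03],[0,0,0],1],[[0,0,-0.025],[0,0,0],1],[[0,0,-0.016],[0,0,0],1],[[0,0,0],[0,0,0],1],[[0,0,0],[0,0,0],0],[[0,0,0],[0,0,0],-1],[[0,0,0],[0,0,0],-1],[[0,0,0],[0,0,0],-1],[[0,0,0],[0,0,0],-1],[[0,0,0],[0,0,0],-1]]'; python3 -m crank '[[[0,0,0],[0,0,0],-1],[[0,0,0],[0,0,0],-1]]'; python3 -m crank '[[[0,0,0.02],[0,0,0],-1],[[0,0,0.03],[0,0,0],-1],[[0,0,0.04],[0,0,0],-1],[[0,0,0.04],[0,0,0],-1],[[0,0,0.04],[0,0,0],-1],[[0,0,0],[0,0,0],-1]]'
python3 - <<'E'
from rims import *
o=ctrl.get_obs();t=o['tool_pos'];print(t)
p,m,C=get('wrist'); cv2.imwrite('pics/w4.png',p)
print('L',rim(C,.441,-.366,.07,.042,.054))
E
```

```text
clock: 11.9
tool_pos: [0.4405, -0.3664, 0.0603]
orientation: [-180.0, -0.0, -90.0]
force: [-0.9, -0.1, 5.3]
opening: 0.0549
gripper_force: 30.0
clock: 12.1
tool_pos: [0.4405, -0.3664, 0.0603]
orientation: [-180.0, -0.0, -90.0]
force: [-2.7, 0.8, 5.7]
opening: 0.055
gripper_force: 30.0
clock: 12.7
tool_pos: [0.443, -0.3678, 0.2358]
orientation: [-179.5, -0.3, -90.0]
force: [0.7, -0.6, -1.7]
opening: 0.055
gripper_force: 30.0
[ 0.44297814 -0.36776475  0.23581913]
L (405, np.float64(0.4407), np.float64(-0.3685), np.float64(0.0337))
```

View pics/w4.png

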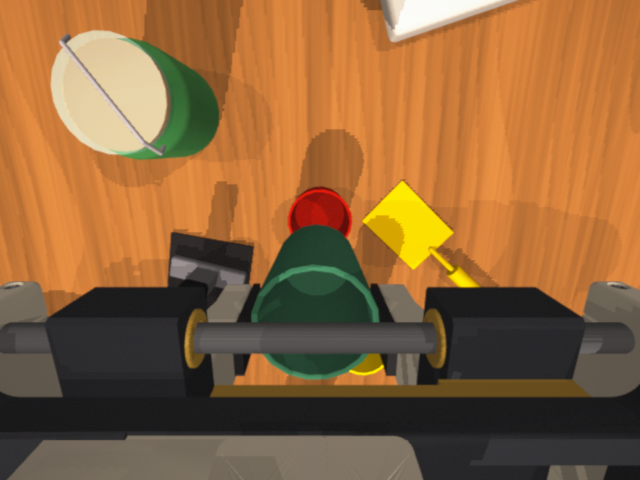

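The green beaker is held and the red one at (319,215) is empty. Carrying green to the far green ring.

```bash
python3 -m crank '[[[0.006,0.03,0],[0,0,0],-1],[[0.01,0.047,0],[0,0,0],-1],[[0.01,0.047,0],[0,0,0],-1],[[0.01,0.047,0],[0,0,0],-1],[[0.01,0.047,0],[0,0,0],-1],[[0.01,0.047,0],[0,0,0],-1],[[0.01,0.047,0],[0,0,0],-1],[[0.01,0.047,0],[0,0,0],-1],[[0.01,0.047,0],[0,0,0],-1],[[0.01,0.047,0],[0,0,0],-1],[[0.01,0.047,0],[0,0,0],-1],[[0.01,0.047,0],[0,0,0],-1]]'; python3 -m crank '[[[0.01,0.047,0],[0,0,0],-1],[[0.01,0.047,0],[0,0,0],-1],[[0.01,0.047,0],[0,0,0],-1],[[0.004,0.02,0],[0,0,0],-1],[[0,0,0],[0,0,0],-1],[[0,0,-0.04],[0,0,0],-1],[[0,0,-0.03],[0,0,0],-1],[[0,0,-0.02],[0,0,0],-1],[[0,0,0],[0,0,0],-1],[[0,0,0],[0,0,0],-1]]'
```

```text
clock: 13.95
tool_pos: [0.5557, 0.1827, 0.2281]
orientation: [179.9, -0.0, -90.0]
force: [0.5, 0.2, -1.1]
opening: 0.0555
gripper_force: 30.0
clock: 14.95
tool_pos: [0.5904, 0.3411, 0.1394]
orientation: [180.0, -0.1, -90.0]
force: [0.3, 0.9, -0.9]
opening: 0.0551
gripper_force: 30.0
```

```bash
python3 -m crank '[[[0.002,0.004,-0.03],[0,0,0],-1],[[0,0,-0.02],[0,0,0],-1],[[0,0,-0.012],[0,0,0],-1],[[0,0,-0.004],[0,0,0],-1],[[0,0,0],[0,0,0],-1],[[0,0,-0.003],[0,0,0],-1],[[0,0,-0.002],[0,0,0],-1],[[0,0,-0.001],[0,0,0],-1],[[0,0,0],[0,0,0],-1]]'
```

```text
clock: 15.85
tool_pos: [0.5925, 0.3459, 0.0679]
orientation: [-180.0, 0.0, -90.0]
force: [-0.3, -0.7, -1.6]
opening: 0.0554
gripper_force: 30.0
```

```bash
python3 -m crank '[[[0,0,-0.001],[0,0,0],-1],[[0,0,-0.001],[0,0,0],-1],[[0,0,0],[0,0,0],-1]]'; python3 -m crank '[[[0,0,0],[0,0,0],0.6],[[0,0,0],[0,0,0],0.6],[[0,0,0],[0,0,0],0.6],[[0,0,0.01],[0,0,0],0.6],[[0,0,0.04],[0,0,0],0.7],[[0,0,0.05],[0,0,0],1],[[0,0,0.05],[0,0,0],1]]'; python3 -m crank '[[[-0.006,-0.03,0],[0,0,0],1],[[-0.01,-0.047,0],[0,0,0],1],[[-0.01,-0.047,0],[0,0,0],1],[[-0.01,-0.047,0],[0,0,0],1],[[-0.01,-0.047,0],[0,0,0],1],[[-0.01,-0.047,0],[0,0,0],1],[[-0.01,-0.047,0],[0,0,0],1],[[-0.01,-0.047,0],[0,0,0],1],[[-0.01,-0.047,0],[0,0,0],1],[[-0.01,-0.047,0],[0,0,0],1],[[-0.01,-0.047,0],[0,0,0],1],[[-0.01,-0.047,0],[0,0,0],1]]'; python3 -m crank '[[[-0.01,-0.047,0],[0,0,0],1],[[-0.01,-0.047,0],[0,0,0],1],[[-0.01,-0.047,0],[0,0,0],1],[[-0.004,-0.022,-0.02],[0,0,0],1],[[0,0,-0.02],[0,0,0],1],[[0,0,0],[0,0,0],1],[[0,0,0],[0,0,0],1]]'; python3 chk.py;  python3 - <<'E'
from rims import *
p,m,C=get('wrist'); print('wrist B L',rim(C,.441,-.366,.08,.042,.054))
E
```

```text
clock: 16.15
tool_pos: [0.5927, 0.3462, 0.0674]
orientation: [-179.9, 0.0, -90.0]
force: [-4.0, -0.0, 8.8]
opening: 0.055
gripper_force: 30.0
clock: 16.85
tool_pos: [0.5923, 0.3455, 0.2177]
orientation: [180.0, -0.0, -90.0]
force: [0.8, 0.8, 0.4]
opening: 0.0844
gripper_force: 0.0
clock: 18.05
tool_pos: [0.4759, -0.203, 0.2168]
orientation: [-179.9, -0.0, -90.0]
force: [1.2, -1.0, 0.7]
opening: 0.0876
gripper_force: 0.0
clock: 18.75
tool_pos: [0.4425, -0.3642, 0.1764]
orientation: [180.0, -0.0, -90.0]
force: [0.2, 0.3, 0.9]
opening: 0.0874
gripper_force: 0.0
A M (54, np.float64(0.4636), np.float64(-0.0914), np.float64(0.0277)) A L (56, np.float64(0.464), np.float64(-0.0915), np.float64(0.0335))
B M None B L (86, np.float64(0.441), np.float64(-0.3641), np.float64(0.0337))
S (120, np.float64(0.5848), np.float64(0.1458), np.float64(0.023))
rowL None
rowL None
rowM (155, np.float64(0.5925), np.float64(0.3457), np.float64(0.0289))
rowM None
scan 0 
[ 0.44308438 -0.36418154  0.17700891]
wrist B L (973, np.float64(0.4404), np.float64(-0.3685), np.float64(0.0339))
```

```bash
python3 -m crank '[[[-0.002,-0.002,-0.04],[0,0,0],1],[[0,0,-0.04],[0,0,0],1],[[0,0,-0.03],[0,0,0],1],[[0,0,-0.02],[0,0,0],1],[[0,0,-0.02],[0,0,0],1],[[0,0,-0.01],[0,0,0],1],[[0,0,0],[0,0,0],1],[[0,0,0],[0,0,0],1]]'; python3 -m crank '[[[0,0,0],[0,0,0],0],[[0,0,0],[0,0,0],-1],[[0,0,0],[0,0,0],-1],[[0,0,0],[0,0,0],-1],[[0,0,0],[0,0,0],-1],[[0,0,0],[0,0,0],-1]]'
```

```text
clock: 19.65
tool_pos: [0.4414, -0.3663, 0.0168]
orientation: [-179.9, -0.0, -90.0]
force: [-0.6, 0.2, -0.8]
opening: 0.0877
gripper_force: 0.0
clock: 20.25
tool_pos: [0.4407, -0.3663, 0.0164]
orientation: [-180.0, -0.0, -90.0]
force: [-0.8, 0.5, 7.8]
opening: 0.0662
gripper_force: 29.8
```

```bash
python3 -m crank '[[[0,0,0.02],[0,0,0],-1],[[0,0,0.04],[0,0,0],-1],[[0,0,0.05],[0,0,0],-1],[[0,0,0.05],[0,0,0],-1],[[0,0,0.03],[0,0,0],-1],[[0,0,0],[0,0,0],-1],[[0.01,0.03,0],[0,0,0],-1],[[0.011,0.047,0],[0,0,0],-1],[[0.011,0.047,0],[0,0,0],-1],[[0.011,0.047,0],[0,0,0],-1],[[0.011,0.047,0],[0,0,0],-1],[[0.011,0.047,0],[0,0,0],-1]]'; python3 -m crank '[[[0.011,0.047,0],[0,0,0],-1],[[0.011,0.047,0],[0,0,0],-1],[[0.011,0.047,0],[0,0,0],-1],[[0.011,0.047,0],[0,0,0],-1],[[0.011,0.047,0],[0,0,0],-1],[[0.011,0.047,0],[0,0,0],-1],[[0.011,0.047,0],[0,0,0],-1],[[0.006,0.017,0],[0,0,0],-1],[[0,0,0],[0,0,0],-1],[[0,0,0],[0,0,0],-1]]'
```

```text
clock: 21.45
tool_pos: [0.5048, -0.0992, 0.2047]
orientation: [179.9, 0.0, -90.0]
force: [1.5, -0.4, -1.0]
opening: 0.0661
gripper_force: 29.8
clock: 22.45
tool_pos: [0.5877, 0.2445, 0.2042]
orientation: [179.9, -0.1, -90.0]
force: [-0.2, -0.9, -1.6]
opening: 0.0661
gripper_force: 29.8
```

```bash
python3 -m crank '[[[0,0,-0.04],[0,0,0],-1],[[0,0,-0.04],[0,0,0],-1],[[0,0,-0.04],[0,0,0],-1],[[0,0,-0.03],[0,0,0],-1],[[0,0,-0.015],[0,0,0],-1],[[0,0,-0.007],[0,0,0],-1],[[0,0,0],[0,0,0],-1],[[0,0,-0.003],[0,0,0],-1],[[0,0,-0.001],[0,0,0],-1],[[0,0,0],[0,0,0],-1]]'
```

```text
clock: 23.45
tool_pos: [0.5888, 0.2451, 0.0305]
orientation: [-179.9, 0.1, -90.0]
force: [0.3, -0.5, -1.3]
opening: 0.0664
gripper_force: 29.8
```

Then nest A: the far L is released and the arm goes back for the green beaker there (0.4635, -0.092).

```bash
python3 -m crank '[[[0,0,-0.002],[0,0,0],-1],[[0,0,-0.001],[0,0,0],-1],[[0,0,0],[0,0,0],-1]]'; python3 -m crank '[[[0,0,0],[0,0,0],1],[[0,0,0],[0,0,0],1],[[0,0,0],[0,0,0],1],[[0,0,0.01],[0,0,0],1],[[0,0,0.04],[0,0,0],1],[[0,0,0.05],[0,0,0],1],[[0,0,0.05],[0,0,0],1],[[0,0,0.03],[0,0,0],1],[[0,0,0],[0,0,0],1]]'; python3 -m crank '[[[-0.017,-0.045,0],[0,0,0],1],[[-0.017,-0.047,0],[0,0,0],1],[[-0.017,-0.047,0],[0,0,0],1],[[-0.017,-0.047,0],[0,0,0],1],[[-0.017,-0.047,0],[0,0,0],1],[[-0.017,-0.047,0],[0,0,0],1],[[-0.017,-0.047,0],[0,0,0],1],[[-0.004,-0.01,-0.02],[0,0,0],1],[[0,0,0],[0,0,0],1],[[0,0,0],[0,0,0],1]]'; python3 chk.py;  python3 - <<'E'
from rims import *
p,m,C=get('wrist'); print('wrist A',rim(C,.4635,-.094,.08,.082,.096),rim(C,.4635,-.094,.08,.042,.054))
E
```

```text
clock: 23.75
tool_pos: [0.5889, 0.2453, 0.0283]
orientation: [-179.9, 0.0, -90.0]
force: [-3.2, 0.2, 9.5]
opening: 0.0661
gripper_force: 29.8
clock: 24.65
tool_pos: [0.5909, 0.2461, 0.2135]
orientation: [-179.5, 0.3, -90.0]
force: [-0.0, 0.5, -0.8]
opening: 0.0881
gripper_force: 0.0
clock: 25.65
tool_pos: [0.4653, -0.0923, 0.1868]
orientation: [180.0, -0.0, -90.1]
force: [0.6, 1.0, -0.3]
opening: 0.0878
gripper_force: 0.0
A M (30, np.float64(0.4464), np.float64(-0.0881), np.float64(0.0208)) A L None
B M None B L None
S (109, np.float64(0.5842), np.float64(0.1457), np.float64(0.0219))
rowL (160, np.float64(0.59), np.float64(0.2453), np.float64(0.0341))
rowL None
rowM (157, np.float64(0.592), np.float64(0.3471), np.float64(0.0296))
rowM None
scan 734 ((0.5926933288574219, -0.2276817262172699), (0.15360525250434875, 0.04892118647694588), 76.41798400878906)
[ 0.46596244 -0.09182596  0.18718719]
wrist A (1030, np.float64(0.4626), np.float64(-0.0952), np.float64(0.028)) (805, np.float64(0.4627), np.float64(-0.0955), np.float64(0.0337))
```

```bash
python3 -m crank '[[[-0.002,-0.002,-0.03],[0,0,0],1],[[0,0,-0.03],[0,0,0],1],[[0,0,-0.03],[0,0,0],1],[[0,0,-0.025],[0,0,0],1],[[0,0,-0.011],[0,0,0],1],[[0,0,0],[0,0,0],1],[[0,0,0],[0,0,0],0],[[0,0,0],[0,0,0],-1],[[0,0,0],[0,0,0],-1],[[0,0,0],[0,0,0],-1],[[0,0,0],[0,0,0],-1],[[0,0,0],[0,0,0],-1]]'; python3 -m crank '[[[0,0,0],[0,0,0],-1],[[0,0,0],[0,0,0],-1]]'; python3 -m crank '[[[0,0,0.02],[0,0,0],-1],[[0,0,0.03],[0,0,0],-1],[[0,0,0.04],[0,0,0],-1],[[0,0,0.04],[0,0,0],-1],[[0,0,0.04],[0,0,0],-1],[[0,0,0],[0,0,0],-1]]'
python3 - <<'E'
from rims import *
p,m,C=get('wrist'); cv2.imwrite('pics/w5.png',p)
print('L',rim(C,.463,-.094,.07,.042,.054))
E
```

```text
clock: 26.95
tool_pos: [0.4636, -0.0942, 0.0612]
orientation: [-180.0, -0.0, -90.0]
force: [-1.9, 0.3, 5.5]
opening: 0.0556
gripper_force: 30.0
clock: 27.15
tool_pos: [0.4636, -0.0942, 0.0612]
orientation: [-180.0, -0.0, -90.0]
force: [-2.5, 0.0, 6.5]
opening: 0.0556
gripper_force: 30.0
clock: 27.75
tool_pos: [0.4664, -0.0942, 0.2362]
orientation: [-179.5, 0.0, -90.0]
force: [0.7, 0.7, -1.2]
opening: 0.0551
gripper_force: 30.0
L (424, np.float64(0.4628), np.float64(-0.0953), np.float64(0.0339))
```

View pics/w5.png

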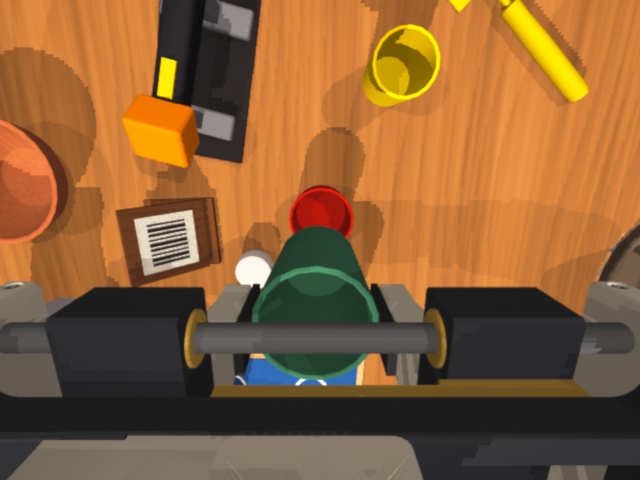

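The green beaker is out, and its red one stays at (321,215). Going to the near green ring.

```bash
python3 -m crank '[[[0.002,0.03,0],[0,0,0],-1],[[0.002,0.046,0],[0,0,0],-1],[[0.002,0.046,0],[0,0,0],-1],[[0.002,0.046,0],[0,0,0],-1],[[0.002,0.046,0],[0,0,0],-1],[[0.002,0.046,0],[0,0,0],-1],[[0.002,0.046,0],[0,0,0],-1],[[0.002,0.046,0],[0,0,0],-1],[[0.001,0.046,0],[0,0,0],-1],[[0,0.046,0],[0,0,0],-1],[[0,0,0],[0,0,0],-1],[[0,0,0],[0,0,0],-1]]'; python3 -m crank '[[[0,0,-0.04],[0,0,0],-1],[[0,0,-0.04],[0,0,0],-1],[[0,0,-0.04],[0,0,0],-1],[[0,0,-0.025],[0,0,0],-1],[[0,0,-0.01],[0,0,0],-1],[[0,0,0],[0,0,0],-1],[[0,0,0],[0,0,0],-1]]'
```

```text
clock: 29.0
tool_pos: [0.4795, 0.3503, 0.2283]
orientation: [179.8, -0.2, -89.9]
force: [-0.1, 0.1, -1.9]
opening: 0.0549
gripper_force: 30.0
clock: 29.7
tool_pos: [0.4812, 0.35, 0.0769]
orientation: [-179.9, 0.1, -90.0]
force: [0.4, 0.3, -1.6]
opening: 0.0554
gripper_force: 30.0
```

```bash
python3 -m crank '[[[0.002,0,-0.005],[0,0,0],-1],[[0,0,-0.002],[0,0,0],-1],[[0,0,-0.002],[0,0,0],-1],[[0,0,0],[0,0,0],-1],[[0,0,-0.001],[0,0,0],-1],[[0,0,0],[0,0,0],-1]]'
```

```text
clock: 30.3
tool_pos: [0.4828, 0.3506, 0.0681]
orientation: [-179.9, 0.1, -90.0]
force: [-6.0, -2.6, 14.5]
opening: 0.0557
gripper_force: 30.0
```

```bash
python3 -m crank '[[[0,0,0],[0,0,0],0.6],[[0,0,0],[0,0,0],0.6],[[0,0,0],[0,0,0],0.6],[[0,0,0.01],[0,0,0],0.6],[[0,0,0.04],[0,0,0],0.7],[[0,0,0.05],[0,0,0],1],[[0,0,0.05],[0,0,0],1],[[0,0,0],[0,0,0],1]]'; python3 -m crank '[[[-0.002,-0.03,0],[0,0,0],1],[[-0.002,-0.046,0],[0,0,0],1],[[-0.002,-0.046,0],[0,0,0],1],[[-0.002,-0.046,0],[0,0,0],1],[[-0.002,-0.046,0],[0,0,0],1],[[-0.002,-0.046,0],[0,0,0],1],[[-0.002,-0.046,0],[0,0,0],1],[[-0.002,-0.046,0],[0,0,0],1],[[-0.002,-0.046,0],[0,0,0],1],[[-0.001,-0.045,-0.02],[0,0,0],1],[[0,0,0],[0,0,0],1],[[0,0,0],[0,0,0],1]]'; python3 chk.py;  python3 - <<'E'
from rims import *
p,m,C=get('wrist'); print('wrist A',rim(C,.4635,-.094,.08,.042,.054))
E
```

```text
clock: 31.1
tool_pos: [0.4855, 0.3524, 0.2246]
orientation: [-179.5, 0.5, -90.0]
force: [-0.1, -0.5, -0.0]
opening: 0.0868
gripper_force: 0.0
clock: 32.3
tool_pos: [0.463, -0.0944, 0.1958]
orientation: [180.0, -0.0, -90.2]
force: [0.7, 0.3, 0.2]
opening: 0.0878
gripper_force: 0.0
A M None A L None
B M None B L None
S (110, np.float64(0.585), np.float64(0.1458), np.float64(0.0222))
rowL (158, np.float64(0.5903), np.float64(0.2453), np.float64(0.0345))
rowL None
rowM (161, np.float64(0.593), np.float64(0.3455), np.float64(0.029))
rowM (167, np.float64(0.4834), np.float64(0.3512), np.float64(0.0292))
scan 714 ((0.593873918056488, -0.2278916984796524), (0.1525886505842209, 0.04973825812339783), 77.96066284179688)
[ 0.46357343 -0.09347736  0.19613684]
wrist A (854, np.float64(0.4628), np.float64(-0.0954), np.float64(0.034))
```

```bash
python3 -m crank '[[[0,0,-0.04],[0,0,0],1],[[0,0,-0.04],[0,0,0],1],[[0,0,-0.04],[0,0,0],1],[[0,0,-0.03],[0,0,0],1],[[0,0,-0.02],[0,0,0],1],[[0,0,-0.008],[0,0,0],1],[[0,0,0],[0,0,0],1],[[0,0,0],[0,0,0],0],[[0,0,0],[0,0,0],-1],[[0,0,0],[0,0,0],-1],[[0,0,0],[0,0,0],-1],[[0,0,0],[0,0,0],-1]]'; python3 -m crank '[[[0,0,0],[0,0,0],-1],[[0,0,0],[0,0,0],-1]]'; python3 -m crank '[[[0,0,0.02],[0,0,0],-1],[[0,0,0.04],[0,0,0],-1],[[0,0,0.05],[0,0,0],-1],[[0,0,0.05],[0,0,0],-1],[[0,0,0.03],[0,0,0],-1],[[0,0,0],[0,0,0],-1]]'; python3 -m crank '[[[0.001,0.03,0],[0,0,0],-1],[[0.002,0.044,0],[0,0,0],-1],[[0.002,0.044,0],[0,0,0],-1],[[0.002,0.044,0],[0,0,0],-1],[[0.002,0.044,0],[0,0,0],-1],[[0.002,0.044,0],[0,0,0],-1],[[0.002,0.044,0],[0,0,0],-1],[[0.001,0.044,0],[0,0,0],-1],[[0.001,0.006,0],[0,0,0],-1],[[0,0,0],[0,0,0],-1],[[0,0,0],[0,0,0],-1]]'
```

```text
clock: 33.6
tool_pos: [0.4637, -0.0932, 0.0181]
orientation: [-179.9, 0.0, -90.0]
force: [0.5, 0.6, 0.3]
opening: 0.0531
gripper_force: 0.0
clock: 33.8
tool_pos: [0.4635, -0.0932, 0.0178]
orientation: [-180.0, 0.0, -90.0]
force: [0.1, 0.0, -0.3]
opening: 0.0373
gripper_force: 0.0
clock: 34.4
tool_pos: [0.466, -0.0931, 0.2127]
orientation: [-179.5, 0.0, -90.0]
force: [-0.5, 0.6, -0.0]
opening: 0.0004
gripper_force: 0.0
clock: 35.5
tool_pos: [0.478, 0.25, 0.2071]
orientation: [179.9, -0.1, -90.0]
force: [0.3, -0.1, 0.2]
opening: 0.0002
gripper_force: 0.0
```

The gripper closed on nothing, so the red beaker may have been knocked aside. I'm looking again.

Run:
```python
from rims import *
p,m,C=get('top'); cv2.imwrite('pics/top2.png',p)
h=cv2.cvtColor(p,cv2.COLOR_BGR2HSV); k=cv2.inRange(h,(0,150,60),(6,255,255))|cv2.inRange(h,(174,150,60),(180,255,255))
n,l,s,c=cv2.connectedComponentsWithStats(k)
for i in range(1,n):
    if s[i][4]>60: x=ray(m,*c[i],.03); print(s[i],np.round(c[i]),np.round(x,4),rim(C,x[0],x[1],.05,.042,.054))
```

```text
[ 165  208   42   96 2600] [186. 249.] [0.5432 0.2399 0.03  ] (32, np.float64(0.5811), np.float64(0.2431), np.float64(0.0303))
[172 266  24  24 474] [183. 278.] [0.477  0.2456 0.03  ] None
[314 282  30  30 705] [329. 297.] [ 0.424  -0.0914  0.03  ] (131, np.float64(0.4237), np.float64(-0.0905), np.float64(0.0338))
```

View pics/top2.png

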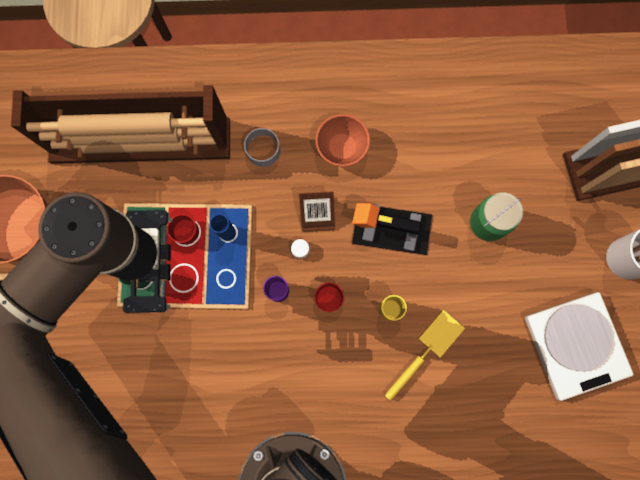

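The red beaker was knocked to pixel (329,297), now at (0.424, -0.091), and is still upright. The other red and the blue stand in place on the tray. Going back for it.

```bash
python3 -m crank '[[[-0.006,-0.03,0],[0,0,0],1],[[-0.006,-0.044,0],[0,0,0],1],[[-0.007,-0.044,0],[0,0,0],1],[[-0.007,-0.044,0],[0,0,0],1],[[-0.007,-0.044,0],[0,0,0],1],[[-0.007,-0.044,0],[0,0,0],1],[[-0.007,-0.044,0],[0,0,0],1],[[-0.007,-0.044,0],[0,0,0],1],[[0,-0.004,-0.02],[0,0,0],1],[[0,0,0],[0,0,0],1],[[0,0,0],[0,0,0],1]]'
python3 - <<'E'
from rims import *
print(ctrl.get_obs()['tool_pos']); p,m,C=get('wrist'); print('wrist A',rim(C,.424,-.092,.08,.042,.054))
E
```

```text
clock: 36.65
tool_pos: [0.4239, -0.0918, 0.188]
orientation: [180.0, -0.0, -90.1]
force: [0.3, -0.1, 0.5]
opening: 0.0828
gripper_force: 0.0
[ 0.42388926 -0.09184489  0.18798883]
wrist A (900, np.float64(0.4231), np.float64(-0.0935), np.float64(0.0339))
```

```bash
python3 -m crank '[[[0,0,-0.04],[0,0,0],1],[[0,0,-0.04],[0,0,0],1],[[0,0,-0.04],[0,0,0],1],[[0,0,-0.03],[0,0,0],1],[[0,0,-0.015],[0,0,0],1],[[0,0,-0.006],[0,0,0],1],[[0,0,0],[0,0,0],1],[[0,0,0],[0,0,0],0],[[0,0,0],[0,0,0],-1],[[0,0,0],[0,0,0],-1],[[0,0,0],[0,0,0],-1],[[0,0,0],[0,0,0],-1]]'; python3 -m crank '[[[0,0,0],[0,0,0],-1],[[0,0,0],[0,0,0],-1]]'
```

```text
clock: 37.9
tool_pos: [0.4247, -0.0911, 0.0174]
orientation: [-179.9, 0.0, -90.0]
force: [-1.3, 1.6, 7.6]
opening: 0.0655
gripper_force: 30.0
clock: 38.1
tool_pos: [0.4247, -0.0911, 0.0174]
orientation: [-179.9, 0.0, -90.0]
force: [-2.7, 1.5, 7.2]
opening: 0.0657
gripper_force: 30.0
```

```bash
python3 -m crank '[[[0,0,0.02],[0,0,0],-1],[[0,0,0.04],[0,0,0],-1],[[0,0,0.05],[0,0,0],-1],[[0,0,0.05],[0,0,0],-1],[[0,0,0.03],[0,0,0],-1],[[0,0,0],[0,0,0],-1]]'; python3 -m crank '[[[0.006,0.03,0],[0,0,0],-1],[[0.006,0.044,0],[0,0,0],-1],[[0.007,0.044,0],[0,0,0],-1],[[0.007,0.044,0],[0,0,0],-1],[[0.007,0.044,0],[0,0,0],-1],[[0.007,0.044,0],[0,0,0],-1],[[0.007,0.044,0],[0,0,0],-1],[[0.007,0.044,0],[0,0,0],-1],[[0,0.004,0],[0,0,0],-1],[[0,0,0],[0,0,0],-1],[[0,0,0],[0,0,0],-1]]'; python3 -m crank '[[[0,0,-0.04],[0,0,0],-1],[[0,0,-0.04],[0,0,0],-1],[[0,0,-0.04],[0,0,0],-1],[[0,0,-0.03],[0,0,0],-1],[[0,0,-0.015],[0,0,0],-1],[[0,0,-0.006],[0,0,0],-1],[[0,0,0],[0,0,0],-1],[[0,0,0],[0,0,0],-1]]'
```

```text
clock: 38.7
tool_pos: [0.4269, -0.091, 0.2116]
orientation: [-179.5, 0.1, -90.0]
force: [0.4, 0.2, -2.1]
opening: 0.0652
gripper_force: 30.0
clock: 39.8
tool_pos: [0.4778, 0.25, 0.2059]
orientation: [179.9, -0.1, -90.0]
force: [-0.2, -0.7, -2.2]
opening: 0.0654
gripper_force: 30.0
clock: 40.6
tool_pos: [0.4791, 0.2509, 0.0368]
orientation: [-179.9, 0.1, -90.0]
force: [0.3, 0.4, -0.9]
opening: 0.0653
gripper_force: 30.0
```

```bash
python3 -m crank '[[[0,0,-0.004],[0,0,0],-1],[[0,0,-0.002],[0,0,0],-1],[[0,0,0],[0,0,0],-1],[[0,0,-0.001],[0,0,0],-1],[[0,0,0],[0,0,0],-1]]'
```

```text
clock: 41.1
tool_pos: [0.4785, 0.251, 0.0295]
orientation: [-180.0, 0.0, -90.0]
force: [-2.8, -0.4, 5.8]
opening: 0.0652
gripper_force: 30.0
```

```bash
python3 -m crank '[[[0,0,0],[0,0,0],1],[[0,0,0],[0,0,0],1],[[0,0,0],[0,0,0],1],[[0,0,0.01],[0,0,0],1],[[0,0,0.04],[0,0,0],1],[[0,0,0.05],[0,0,0],1],[[0,0,0.05],[0,0,0],1],[[0,0,0.05],[0,0,0],1]]'; python3 -m crank '[[[0.009,-0.03,0],[0,0,0],1],[[0.009,-0.044,0],[0,0,0],1],[[0.009,-0.044,0],[0,0,0],1],[[0.009,-0.044,0],[0,0,0],1],[[0.009,-0.044,0],[0,0,0],1],[[0.009,-0.044,0],[0,0,0],1],[[0.009,-0.044,0],[0,0,-7],1],[[0.009,-0.044,0],[0,0,-7],1],[[0.009,-0.044,0],[0,0,0],1],[[0.009,-0.044,0],[0,0,0],1],[[0.009,-0.044,0],[0,0,0],1],[[0.009,-0.026,0],[0,0,0],1]]'; python3 -m crank '[[[0,0,0],[0,0,0],1],[[0,0,0],[0,0,0],1]]'; python3 chk.py
python3 - <<'E'
from rims import *
p,m,C=get('wrist'); cv2.imwrite('pics/w6.png',p); np.savez('w6.npz',p=p,C=C,R=m['R'],t=m['t'],mtx=m['mtx'])
E
```

```text
clock: 41.9
tool_pos: [0.4782, 0.2504, 0.2317]
orientation: [-180.0, 0.0, -90.0]
force: [1.0, 1.8, 0.2]
opening: 0.0879
gripper_force: 0.0
clock: 43.1
tool_pos: [0.5862, -0.2482, 0.2293]
orientation: [-180.0, -0.0, -104.1]
force: [-0.9, 0.4, -0.1]
opening: 0.0878
gripper_force: 0.0
clock: 43.3
tool_pos: [0.5861, -0.2458, 0.2287]
orientation: [180.0, 0.0, -104.1]
force: [0.3, 0.6, 0.4]
opening: 0.0874
gripper_force: 0.0
A M None A L None
B M None B L None
S (118, np.float64(0.5845), np.float64(0.1456), np.float64(0.0225))
rowL (182, np.float64(0.5898), np.float64(0.2453), np.float64(0.034))
rowL (181, np.float64(0.48), np.float64(0.2508), np.float64(0.0341))
rowM (158, np.float64(0.5933), np.float64(0.3458), np.float64(0.0295))
rowM (174, np.float64(0.4822), np.float64(0.3523), np.float64(0.0297))
scan 388 ((0.5930174589157104, -0.22677671909332275), (0.15308132767677307, 0.050114333629608154), 76.89949035644531)
[ 0.58611732 -0.24502855  0.22892669]
```

View pics/w6.png

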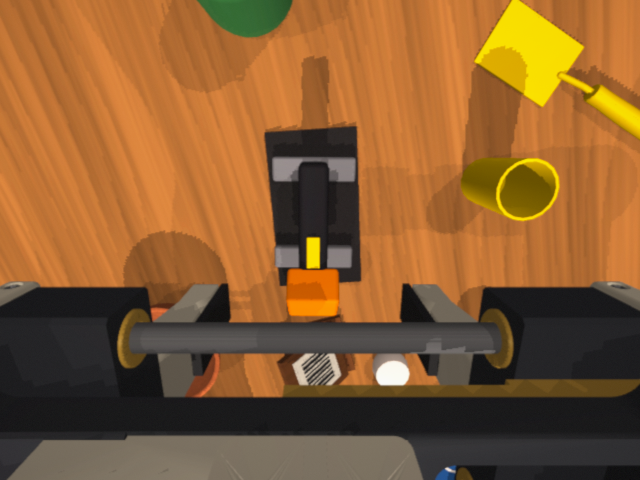

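All five beakers stand on their rings. The scanner lies along the image's vertical: rear foot at (314,168), front foot at (313,257), orange head at (313,292). The mat lies beneath it from (311,130) to (320,280).

Run:
```python
from rims import *
z=np.load('w6.npz'); p=z['p'];m=dict(R=z['R'],t=z['t'],mtx=z['mtx']); C=z['C'].reshape(480,640,3)
h=cv2.cvtColor(p,cv2.COLOR_BGR2HSV)
def comps(k,mn,zz,nm):
    n,l,s,c=cv2.connectedComponentsWithStats(k)
    for i in range(1,n):
        if s[i][4]>mn and 250<c[i][0]<380 and 110<c[i][1]<320: 
            cs,_=cv2.findContours((l==i).astype(np.uint8),0,2); b=cv2.boxPoints(cv2.minAreaRect(cs[0])); print(nm,s[i],np.round(ray(m,*c[i],zz),4),[np.round(ray(m,*q,zz)[:2],4).tolist() for q in b])
comps(cv2.inRange(h,(0,0,85),(180,40,190)),150,.016,'foot')
comps(cv2.inRange(h,(22,150,120),(35,255,255)),60,.08,'yel')
k=cv2.inRange(h,(0,0,0),(180,255,75)); k[:120]=0;k[284:]=0;k[:,:255]=0;k[:,370:]=0
k|=cv2.inRange(h,(0,0,85),(180,40,190)); k[284:]=0;k[:120]=0;k[:,:255]=0;k[:,370:]=0
k=cv2.morphologyEx(k,cv2.MORPH_OPEN,np.ones((15,15)))
cs,_=cv2.findContours(k,0,2);c=max(cs,key=cv2.contourArea); b=cv2.boxPoints(cv2.minAreaRect(c)); print('mat',[np.round(ray(m,*q,.004)[:2],4).tolist() for q in b], b.tolist())
D=C[120:320,250:380].reshape(-1,3)
bar=D[(D[:,2]>.075)&(D[:,2]<.0875)]; print('bar/top',len(bar),cv2.minAreaRect(bar[:,:2].astype(np.float32)),np.percentile(bar[:,2],[5,50,95]))
for lo in np.arange(-.31,-.15,.01):
    q=bar[(bar[:,1]>lo)&(bar[:,1]<lo+.01)]
    if len(q)>5: print(round(lo+.005,3),q[:,0].min().round(4),q[:,0].max().round(4),np.median(q[:,2]).round(4))
```

```text
foot [ 272  157   84   25 1357] [ 0.5752 -0.2964  0.016 ] [[0.615, -0.3178], [0.5294, -0.2963], [0.5347, -0.2716], [0.622, -0.2936]]
foot [276 247  23  21 461] [ 0.6293 -0.2063  0.016 ] [[0.6384, -0.2206], [0.6139, -0.2144], [0.6202, -0.1908], [0.6451, -0.1971]]
foot [327 247  25  21 514] [ 0.5711 -0.1911  0.016 ] [[0.5817, -0.2063], [0.555, -0.1996], [0.5602, -0.1757], [0.5874, -0.1826]]
yel [306 237  14  32 444] [ 0.594  -0.2238  0.08  ] [[0.5962, -0.2402], [0.5843, -0.2372], [0.5918, -0.207], [0.604, -0.2101]]
mat [[0.6154, -0.3466], [0.521, -0.3255], [0.5499, -0.1689], [0.6561, -0.1924]] [[265.5220031738281, 129.79107666015625], [355.6746520996094, 127.28682708740234], [359.5474548339844, 266.70703125], [269.3948059082031, 269.2112731933594]]
bar/top 3924 ((0.5921890139579773, -0.23115110397338867), (0.15244944393634796, 0.050012439489364624), 75.22219848632812) [0.07686228 0.07992972 0.08533572]
-0.305 0.5622 0.588 0.0786
-0.295 0.5612 0.5908 0.0795
-0.285 0.5629 0.5933 0.0795
-0.275 0.5663 0.5961 0.0796
-0.265 0.5686 0.5986 0.0797
-0.255 0.571 0.6014 0.0797
-0.245 0.5735 0.6041 0.0797
-0.235 0.5758 0.6067 0.0804
-0.225 0.5794 0.6093 0.0807
-0.215 0.5818 0.6231 0.0806
-0.205 0.5761 0.6259 0.0832
-0.195 0.5756 0.5997 0.0856
-0.175 0.6151 0.6325 0.0858
-0.165 0.5837 0.634 0.0824
-0.155 0.586 0.6129 0.0779
```

```bash
python3 -m crank '[[[0.002,-0.002,-0.04],[0,0,0],1],[[0,0,-0.04],[0,0,0],1],[[0,0,-0.04],[0,0,0],1],[[0,0,-0.03],[0,0,0],1],[[0,0,-0.02],[0,0,0],1],[[0,0,-0.011],[0,0,0],1],[[0,0,0],[0,0,0],1],[[0,0,0],[0,0,0],1]]'
python3 - <<'E'
from plant import ctrl
print(ctrl.get_obs()['tool_pos'])
E
python3 -m crank '[[[0,0,0],[0,0,0],0],[[0,0,0],[0,0,0],-0.3],[[0,0,0],[0,0,0],-1],[[0,0,0],[0,0,0],-1],[[0,0,0],[0,0,0],-1],[[0,0,0],[0,0,0],-1],[[0,0,0],[0,0,0],-1],[[0,0,0],[0,0,0],-1],[[0,0,0],[0,0,0],-1],[[0,0,0],[0,0,0],-1],[[0,0,0],[0,0,0],-1],[[0,0,0],[0,0,0],-1]]'
```

```text
clock: 44.2
tool_pos: [0.5893, -0.2468, 0.0489]
orientation: [-179.9, -0.0, -104.0]
force: [-0.5, -0.2, -0.1]
opening: 0.0878
gripper_force: 0.0
[ 0.58925854 -0.24677295  0.04891272]
clock: 45.4
tool_pos: [0.5883, -0.2471, 0.0476]
orientation: [180.0, -0.0, -104.0]
force: [-0.3, 0.2, 0.3]
opening: 0.0276
gripper_force: 30.0
```

The scanner is gripped, jaws at 28 mm as expected. I'll measure the tag centre from the two fixed views while lifting.

```bash
python3 -m crank '[[[0,0,0.02],[0,0,0],-1],[[0,0,0.03],[0,0,0],-1],[[0,0,0.04],[0,0,0],-1],[[0,0,0.03],[0,0,0],-1],[[0,0,0],[0,0,0],-1]]'
python3 - <<'E'
from rims import *
Pm=[];px=[]
for n,box in(('top',(300,195,336,228)),('scene',(268,250,325,300))):
    z=np.load(n+'0.npz'); m=dict(R=z['R'],t=z['t'],mtx=z['mtx']); p=z['p']
    h=cv2.cvtColor(p,cv2.COLOR_BGR2HSV); k=cv2.inRange(h,(0,0,120),(180,75,255)); b=np.zeros_like(k); b[box[1]:box[3],box[0]:box[2]]=k[box[1]:box[3],box[0]:box[2]]
    b=cv2.morphologyEx(b,cv2.MORPH_OPEN,np.ones((2,2)));pts=cv2.findNonZero(b); hull=cv2.convexHull(pts); ap=cv2.approxPolyDP(hull,3,True)[:,0].astype(float)
    M=cv2.moments(hull); c=(M['m10']/M['m00'],M['m01']/M['m00']); r=cv2.minAreaRect(hull); print(n,ap.tolist(),np.round(c,1),r[0],np.round(ray(m,*c,.045),4))
    if len(ap)==4:
        A=ap; d1=A[2]-A[0]; d2=A[3]-A[1]; s=np.linalg.solve(np.stack([d1,-d2],1),A[1]-A[0]); x=A[0]+s[0]*d1; print(' diag',x,np.round(ray(m,*x,.045),4)); c=tuple(x)
    Pm.append(m['mtx']@np.hstack([m['R'],np.reshape(m['t'],(3,1))])); px.append(np.array(c,float).reshape(2,1))
    C=cloud(z['d'],m); q=C[b>0]; print(' med',np.median(q,0)); cc=q.mean(0); _,_,V=np.linalg.svd(q-cc); nn=V[2]*np.sign(V[2][2]); print(cc,nn,np.degrees(np.arctan2(nn[1],nn[0])))
X=cv2.triangulatePoints(Pm[0],Pm[1],px[0],px[1]); print('tri',(X[:3]/X[3]).ravel())
E
```

```text
clock: 45.9
tool_pos: [0.591, -0.2478, 0.1727]
orientation: [-179.5, 0.0, -104.0]
force: [1.4, 0.4, -3.2]
opening: 0.0279
gripper_force: 30.0
top [[331.0, 221.0], [306.0, 222.0], [305.0, 201.0], [330.0, 199.0]] [318.  210.6] (317.9223937988281, 210.68104553222656) [ 0.6245 -0.0716  0.045 ]
 diag [317.71057514 210.77736549] [ 0.6242 -0.0709  0.045 ]
 med [ 0.62329421 -0.07223306  0.04315981]
[ 0.62355337 -0.07181107  0.04743487] [0.98363287 0.02789977 0.1780112 ] 1.6247025096224539
scene [[315.0, 278.0], [301.0, 282.0], [279.0, 266.0], [293.0, 262.0]] [297.1 272.1] (297.0, 272.0) [ 0.627  -0.0673  0.045 ]
 diag [297. 272.] [ 0.6269 -0.0676  0.045 ]
 med [ 0.63286527 -0.06771473  0.05107115]
[ 0.63023541 -0.06596805  0.05144996] [-0.88086919 -0.16498116  0.44367859] -169.39176936353306
tri [ 0.62511144 -0.07031705  0.03947113]
```

```bash
python3 -m crank '[[[-0.0095,0.014,0],[0,0,-6.1],-1],[[-0.0095,0.014,0],[0,0,-6.1],-1],[[-0.0095,0.014,0],[0,0,-6.1],-1],[[-0.0095,0.014,0],[0,0,-6.1],-1],[[-0.0095,0.014,0],[0,0,-6.1],-1],[[-0.0095,0.014,0],[0,0,-6.1],-1],[[-0.0095,0.014,0],[0,0,-6.1],-1],[[-0.0095,0.014,0],[0,0,-6.1],-1],[[-0.0095,0.014,0],[0,0,-6.1],-1],[[-0.0095,0.014,0],[0,0,-6.1],-1],[[-0.0095,0.014,0],[0,0,-6.1],-1],[[-0.0095,0.014,0],[0,0,-6.1],-1]]'; python3 -m crank '[[[0,0,0],[0,0,0],-1],[[0,0,0],[0,0,0],-1],[[0,0,-0.03],[0,0,0],-1],[[0,0,-0.02],[0,0,0],-1],[[0,0,0],[0,0,0],-1],[[0,0,0],[0,0,0],-1]]'
python3 - <<'E'
from rims import *
o=ctrl.get_obs(); print(o['tool_pos'],o['orientation'])
p,m,C=get('scene'); cv2.imwrite('pics/s3.png',cv2.resize(p[180:330,200:400],None,fx=4,fy=4,interpolation=2))
p,m,C=get('wrist'); cv2.imwrite('pics/w7.png',p)
E
```

```text
clock: 47.1
tool_pos: [0.4733, -0.0786, 0.1666]
orientation: [180.0, -0.1, -177.5]
force: [-0.0, 1.0, -3.2]
opening: 0.0277
gripper_force: 30.0
clock: 47.7
tool_pos: [0.4747, -0.0796, 0.1177]
orientation: [-180.0, -0.1, -177.2]
force: [0.0, 0.3, -2.9]
opening: 0.0279
gripper_force: 30.0
[ 0.47468971 -0.07959896  0.11768015] [-1.79965485e+02 -6.00745881e-02 -1.77190501e+02]
```

View pics/s3.png

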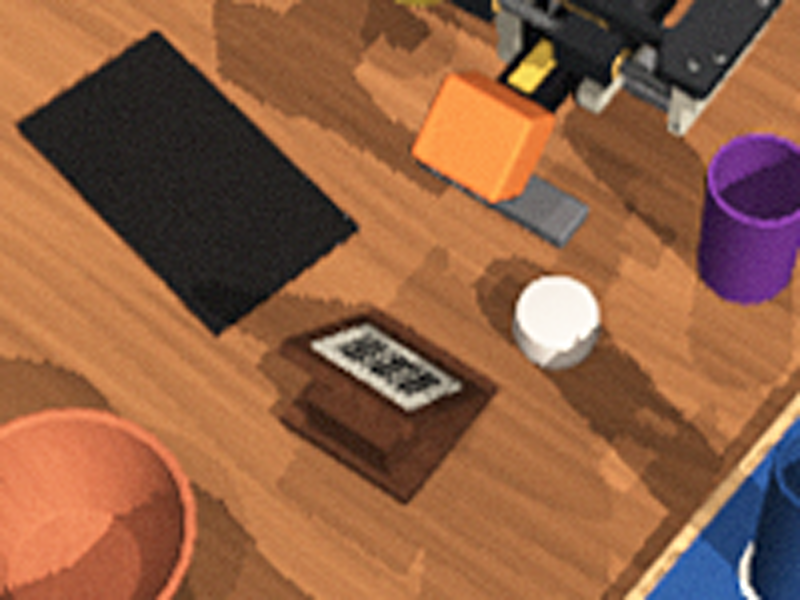

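The scanner hangs level facing the tag at (388,365) in the crop, the salt pot is clear below it, and the mat is bare. I'll settle on the final pose and check it by depth.

```bash
python3 -m crank '[[[0.0025,0.002,-0.01],[0,0,0],-1],[[0,0,-0.006],[0,0,0],-1],[[0,0,-0.003],[0,0,0],-1],[[0,0,0],[0,0,0],-1],[[0,0,0],[0,0,0],-1]]'
python3 - <<'E'
from rims import *
o=ctrl.get_obs(); print(o['tool_pos'],o['orientation'])
for n in('top','scene'):
    p,d,m=snap(n); C=cloud(d,m); h=cv2.cvtColor(p,cv2.COLOR_BGR2HSV)
    k=(cv2.inRange(h,(6,190,110),(18,255,255))>0)&(np.hypot(C[...,0]-.54,C[...,1]+.073)<.06)&(C[...,2]>.08)
    q=C[k]; t=q[q[:,2]>np.percentile(q[:,2],90)-.006]; print(n,len(q),'z90',np.percentile(q[:,2],[5,50,95]).round(4),'rect',cv2.minAreaRect(t[:,:2].astype(np.float32)),'xmax',np.percentile(q[:,0],98),'ymid',(np.percentile(q[:,1],2)+np.percentile(q[:,1],98))/2)
    s=C[(C[...,2]>.05)&(C[...,2]<.07)&(C[...,0]>.42)&(C[...,0]<.57)&(abs(C[...,1]+.078)<.06)]; print(' feet',len(s),s[:,2].mean() if len(s) else 0,cv2.minAreaRect(s[:,:2].astype(np.float32)) if len(s)>5 else '')
    if n=='top':
        k=cv2.inRange(h,(0,0,0),(180,255,60)); b=np.zeros_like(k); b[195:262,343:442]=k[195:262,343:442]; b=cv2.morphologyEx(b,cv2.MORPH_OPEN,np.ones((7,7)))
        c=max(cv2.findContours(b,0,2)[0],key=cv2.contourArea); r=cv2.minAreaRect(c); print('mat',r,ray(m,*r[0],.004))
E
```

```text
clock: 48.3
tool_pos: [0.477, -0.0771, 0.0987]
orientation: [-180.0, -0.0, -177.2]
force: [1.1, -0.4, -2.8]
opening: 0.028
gripper_force: 30.0
[ 0.47700247 -0.07713265  0.0986984 ] [-1.79993445e+02 -6.28718647e-03 -1.77216685e+02]Traceback (most recent call last):
  File "<stdin>", line 6, in <module>
    return _quantile_unchecked(
        a, q, axis, out, overwrite_input, method, keepdims, weights)
    return _ureduce(a,
                    func=_quantile_ureduce_func,
    ...<5 lines>...
                    overwrite_input=overwrite_input,
                    method=method)
    r = func(a, **kwargs)
    result = _quantile(arr,
                       quantiles=q,
    ...<2 lines>...
                       out=out,
                       weights=wgt)
    slices_having_nans = np.isnan(arr[-1, ...])
                                  ~~~^^^^^^^^^
IndexError: index -1 is out of bounds for axis 0 with size 0
```

Run:
```python
from rims import *
p,d,m=snap('scene'); C=cloud(d,m); h=cv2.cvtColor(p,cv2.COLOR_BGR2HSV)
k=(cv2.inRange(h,(6,170,90),(18,255,255))>0)&(np.hypot(C[...,0]-.54,C[...,1]+.073)<.07)&(C[...,2]>.085)
q=C[k]; print(len(q))
if len(q)>20:
    t=q[q[:,2]>np.percentile(q[:,2],95)-.006]; print(np.percentile(q,[2,50,98],axis=0).round(4),cv2.minAreaRect(t[:,:2].astype(np.float32)))
s=C[(C[...,2]>.056)&(C[...,2]<.075)&(C[...,0]>.42)&(C[...,0]<.56)&(abs(C[...,1]+.078)<.06)]; print('feet',len(s)); 
if len(s)>20: print(np.percentile(s,[2,50,98],axis=0).round(4))
# initial head for the same measure, scene view
z=np.load('scene0.npz');m0=dict(R=z['R'],t=z['t'],mtx=z['mtx']);C=cloud(z['d'],m0);h=cv2.cvtColor(z['p'],cv2.COLOR_BGR2HSV)
k=(cv2.inRange(h,(6,170,90),(18,255,255))>0)&(np.hypot(C[...,0]-.605,C[...,1]+.18)<.06)&(C[...,2]>.03); q=C[k];print(len(q)); t=q[q[:,2]>np.percentile(q[:,2],95)-.006]; print(np.percentile(q,[2,50,98],axis=0).round(4),cv2.minAreaRect(t[:,:2].astype(np.float32)))
p,d,m=snap('top');h=cv2.cvtColor(p,cv2.COLOR_BGR2HSV);k=cv2.inRange(h,(0,0,0),(180,255,60)); b=np.zeros_like(k); b[195:262,343:442]=k[195:262,343:442]; b=cv2.morphologyEx(b,cv2.MORPH_OPEN,np.ones((7,7)))
c=max(cv2.findContours(b,0,2)[0],key=cv2.contourArea); r=cv2.minAreaRect(c); print('mat',r,ray(m,*r[0],.004))
```

```text
730
[[ 0.5192 -0.0947  0.1152]
 [ 0.5516 -0.0673  0.1386]
 [ 0.5704 -0.0471  0.1537]] ((0.5422779321670532, -0.07168673723936081), (0.019051335752010345, 0.04955565929412842), 2.949338436126709)
feet 295
[[ 0.4235 -0.1134  0.0577]
 [ 0.5283 -0.0476  0.0654]
 [ 0.5417 -0.0286  0.0697]]
613
[[ 0.5831 -0.2068  0.0691]
 [ 0.6095 -0.1737  0.0875]
 [ 0.6328 -0.1533  0.1029]] ((0.6053116917610168, -0.1822180449962616), (0.02096462808549404, 0.049218326807022095), 73.2408218383789)
mat ((391.8472900390625, 228.83822631835938), (74.67163848876953, 40.584678649902344), 7.989326477050781) [ 0.58433739 -0.24646162  0.004     ]
```

Seen from the scene camera, the head lines up laterally with the tag within a millimetre. Now a small drop, then the hold.

```bash
python3 -m crank '[[[0,0,-0.001],[0,0,0],-1],[[0,0,0],[0,0,0],-1],[[0,0,0],[0,0,0],-1],[[0,0,0],[0,0,0],-1],[[0,0,0],[0,0,0],-1],[[0,0,0],[0,0,0],-1],[[0,0,0],[0,0,0],-1],[[0,0,0],[0,0,0],-1],[[0,0,0],[0,0,0],-1],[[0,0,0],[0,0,0],-1],[[0,0,0],[0,0,0],-1],[[0,0,0],[0,0,0],-1]]'; for i in 1 2 3; do python3 -m crank '[[[0,0,0],[0,0,0],-1],[[0,0,0],[0,0,0],-1],[[0,0,0],[0,0,0],-1],[[0,0,0],[0,0,0],-1],[[0,0,0],[0,0,0],-1],[[0,0,0],[0,0,0],-1],[[0,0,0],[0,0,0],-1],[[0,0,0],[0,0,0],-1],[[0,0,0],[0,0,0],-1],[[0,0,0],[0,0,0],-1],[[0,0,0],[0,0,0],-1],[[0,0,0],[0,0,0],-1]]'; done
```

```text
clock: 49.65
tool_pos: [0.477, -0.0771, 0.0977]
orientation: [-180.0, 0.0, -177.2]
force: [0.1, -0.5, -3.3]
opening: 0.0275
gripper_force: 30.0
clock: 50.85
tool_pos: [0.4769, -0.0771, 0.0977]
orientation: [180.0, -0.0, -177.2]
force: [-0.3, -0.7, -2.9]
opening: 0.0278
gripper_force: 30.0
clock: 52.05
tool_pos: [0.477, -0.0771, 0.0977]
orientation: [180.0, 0.0, -177.2]
force: [0.3, 0.1, -2.3]
opening: 0.0278
gripper_force: 30.0
clock: 53.25
tool_pos: [0.477, -0.0771, 0.0977]
orientation: [-180.0, 0.0, -177.2]
force: [-0.0, 0.5, -3.3]
opening: 0.0277
gripper_force: 30.0
```

Run:
```python
from rims import *
p,d,m=snap('scene'); cv2.imwrite('pics/s4.png',cv2.resize(p[180:330,220:400],None,fx=4,fy=4,interpolation=2))
```

```text
(no output)
```

View pics/s4.png

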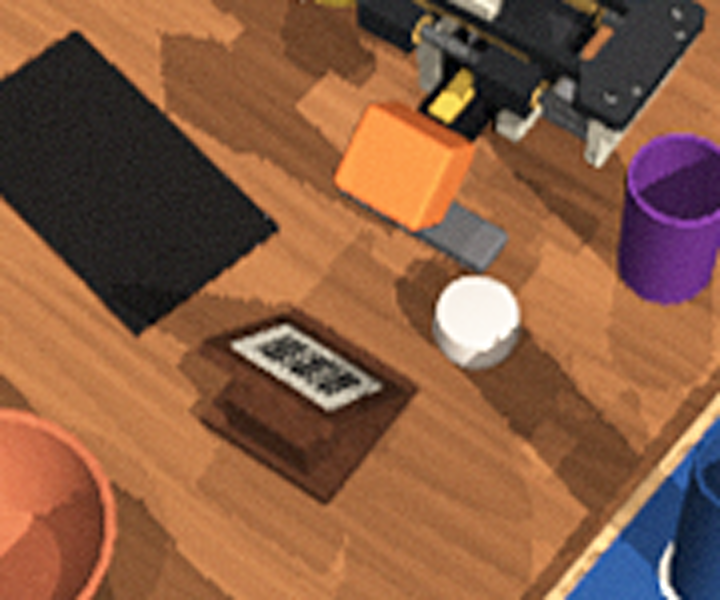

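The scanner sat still with its head facing the tag at (305,365) for over 3.5 s. Returning it to the mat.

```bash
python3 -m crank '[[[0,0,0.02],[0,0,0],-1],[[0,0,0.03],[0,0,0],-1],[[0,0,0.025],[0,0,0],-1],[[0,0,0],[0,0,0],-1]]'; python3 -m crank '[[[0.009,-0.0145,0],[0,0,6.3],-1],[[0.009,-0.0145,0],[0,0,6.4],-1],[[0.009,-0.0145,0],[0,0,6.3],-1],[[0.009,-0.0145,0],[0,0,6.4],-1],[[0.009,-0.0145,0],[0,0,6.3],-1],[[0.009,-0.0145,0],[0,0,6.4],-1],[[0.009,-0.0145,0],[0,0,6.3],-1],[[0.009,-0.0145,0],[0,0,6.4],-1],[[0.009,-0.0145,0],[0,0,6.3],-1],[[0.009,-0.0145,0],[0,0,6.4],-1],[[0.009,-0.0145,0],[0,0,6.3],-1],[[0.009,-0.0145,0],[0,0,6.4],-1]]'; python3 -m crank '[[[0,0,0],[0,0,0],-1],[[0,0,-0.03],[0,0,0],-1],[[0,0,-0.03],[0,0,0],-1],[[0,0,-0.02],[0,0,0],-1],[[0,0,-0.02],[0,0,0],-1],[[0,0,-0.005],[0,0,0],-1],[[0,0,0],[0,0,0],-1],[[0,0,0],[0,0,0],-1]]'
```

```text
clock: 53.7
tool_pos: [0.4792, -0.077, 0.1762]
orientation: [180.0, 0.4, -177.2]
force: [0.6, 0.5, -3.1]
opening: 0.0275
gripper_force: 30.0
clock: 54.9
tool_pos: [0.5848, -0.2516, 0.1712]
orientation: [179.9, 0.0, -100.8]
force: [0.4, 0.3, -3.1]
opening: 0.028
gripper_force: 30.0
clock: 55.7
tool_pos: [0.5855, -0.2511, 0.0685]
orientation: [-179.9, -0.0, -101.0]
force: [-0.1, -0.0, -2.9]
opening: 0.0277
gripper_force: 30.0
```

```bash
python3 -m crank '[[[0,0,-0.01],[0,0,0],-1],[[0,0,-0.006],[0,0,0],-1],[[0,0,-0.002],[0,0,0],-1],[[0,0,0],[0,0,0],-1],[[0,0,-0.002],[0,0,0],-1],[[0,0,0],[0,0,0],-1],[[0,0,0],[0,0,0],-1]]'
```

```text
clock: 56.4
tool_pos: [0.585, -0.2511, 0.0478]
orientation: [-180.0, 0.0, -101.0]
force: [-0.9, -0.1, -3.0]
opening: 0.0276
gripper_force: 30.0
```

```bash
python3 -m crank '[[[0,0,-0.0005],[0,0,0],-1],[[0,0,-0.0005],[0,0,0],-1],[[0,0,0],[0,0,0],-1]]'; python3 -m crank '[[[0,0,0],[0,0,0],0],[[0,0,0],[0,0,0],0.3],[[0,0,0],[0,0,0],0.6],[[0,0,0],[0,0,0],0.6],[[0,0,0],[0,0,0],0.6],[[0,0,0.01],[0,0,0],0.6],[[0,0,0.04],[0,0,0],0.6],[[0,0,0.05],[0,0,0],0.6],[[0,0,0.05],[0,0,0],0.6],[[0,0,0.04],[0,0,0],0.6],[[0,0,0],[0,0,0],0.6]]'; python3 -m crank '[[[-0.04,0.03,0],[0,0,0],0.6],[[-0.04,0.04,0],[0,0,0],0.6],[[-0.02,0.04,0],[0,0,0],0.6],[[0,0.04,0],[0,0,0],0.6],[[0,0.04,0],[0,0,0],0.6],[[0,0.04,0],[0,0,0],0.6],[[0,0,0],[0,0,0],0.6],[[0,0,0],[0,0,0],0.6]]'; python3 chk.py
python3 - <<'E'
import cv2; p=cv2.imread('pics/top_last.png'); cv2.imwrite('pics/t5.png',cv2.resize(p[170:350,100:530],None,fx=1.8,fy=1.8,interpolation=2))
E
```

```text
clock: 56.7
tool_pos: [0.5851, -0.2512, 0.0476]
orientation: [-180.0, -0.0, -101.0]
force: [-2.6, 2.0, 4.4]
opening: 0.0276
gripper_force: 30.0
clock: 57.8
tool_pos: [0.5879, -0.2523, 0.2451]
orientation: [-179.3, -0.1, -101.0]
force: [0.4, 0.9, 0.5]
opening: 0.0698
gripper_force: 0.0
clock: 58.6
tool_pos: [0.4896, -0.0249, 0.2372]
orientation: [-180.0, 0.0, -100.9]
force: [0.9, -0.4, 0.5]
opening: 0.07
gripper_force: 0.0
A M None A L None
B M None B L None
S None
rowL (50, np.float64(0.6097), np.float64(0.2511), np.float64(0.0249))
rowL None
rowM (140, np.float64(0.5939), np.float64(0.3472), np.float64(0.0298))
rowM None
scan 817 ((0.585964560508728, -0.2302832305431366), (0.15407860279083252, 0.051737166941165924), 75.29734802246094)
[ 0.48955702 -0.02568236  0.23706764]
```

View pics/t5.png

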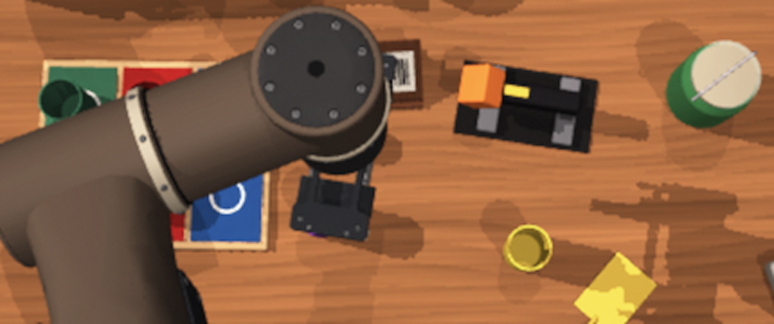

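The scanner stands on the mat with its head to the left, as before. Swinging the arm off the tray for one last check.

```bash
python3 -m crank '[[[-0.01,-0.04,0],[0,0,0],0.6],[[-0.01,-0.04,0],[0,0,0],0.6],[[-0.01,-0.04,0],[0,0,0],0.6],[[-0.01,-0.04,0],[0,0,0],0.6],[[-0.01,-0.04,0],[0,0,0],0.6],[[0,-0.04,0],[0,0,0],0.6],[[0,-0.04,0],[0,0,0],0.6],[[0,0,0],[0,0,0],0.6],[[0,0,0],[0,0,0],0.6]]'; python3 chk.py
python3 - <<'E'
from h import *
p,d,m=snap('scene','sfin.png')
E
```

```text
clock: 59.55
tool_pos: [0.4384, -0.3076, 0.2362]
orientation: [179.9, 0.0, -101.3]
force: [-0.5, 0.2, 0.6]
opening: 0.0702
gripper_force: 0.0
A M None A L None
B M None B L None
S (127, np.float64(0.5841), np.float64(0.1462), np.float64(0.0224))
rowL (180, np.float64(0.5896), np.float64(0.2463), np.float64(0.0347))
rowL (179, np.float64(0.4809), np.float64(0.2502), np.float64(0.0347))
rowM (156, np.float64(0.5924), np.float64(0.3463), np.float64(0.0286))
rowM (161, np.float64(0.4821), np.float64(0.351), np.float64(0.0286))
scan 0 
[ 0.43866799 -0.30663831  0.23635466]
```

View pics/sfin.png

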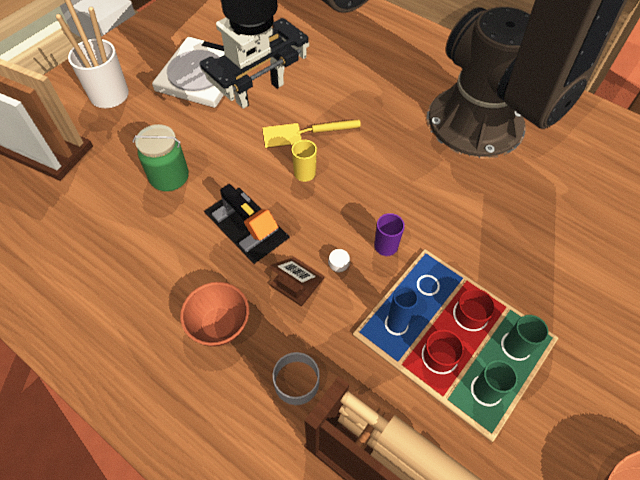

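The five beakers stand on their own colours at (403,308), (442,350), (473,310), (494,383) and (525,338), the scanner is on its mat at (247,222), and everything else is untouched. Handing in.

```bash
python3 -c "
from plant import close_job
print(close_job())"
```

```text
the job is handed in; nothing more can be done
None
```

The job is handed in: all five beakers stand upright on rings of their own colour, the scanner was held still in front of the tag for about 3.6 s (no camera could see the beam itself), and it is back on its mat with its head the same way to within a few degrees.

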